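Make up the tube carrier and hang it on the swinging hook

TASK

Make up the tube carrier on the bench: take out the one short tube and stand it in the stock rack, and fill the carrier's empty cells with long tubes from the stock rack, leaving what you do not need standing in the rack. Then steady the swinging hook with a touch so that it hangs straight and still by itself, and hang the carrier on it by the middle of its cross handle. Leave it hanging level and quiet over the drip tray, and do not disturb the other things on the bench.

Things in the scene. Friction and masses are not known exactly. Their poses are not given: they have to be found in the camera images.
- carrier: the tube carrier, loose: a base plate 60 x 276 x 6 mm with wire cells (two wire levels, 15 and 48 mm up) for one row of four upright tubes along its y axis, two either side of the pair of slim posts that carries the cross handle; 0.14 to 0.22 kg empty. Origin: centre of the underside, z up, x along the handle
- handle_mid (a point): centre of the carrier's cross handle, 190 mm above the carrier's underside: a level flat bar along the carrier's x axis, 220 mm long, 8 mm thick, 14 mm high, on two upright posts (8 x 12 mm) that leave a 24 mm wide window under its middle for the hook; towards its ends the handle can be gripped clear of the hook
- cell1 (a point): carrier cell 1 of the row: an opening 33 x 33 mm; this point is where the centre of a fully seated long tube lies, 57.5 mm above the cell's floor (the floor is 6 mm above the carrier's underside)
- cell2 (a point): carrier cell 2 of the row: an opening 33 x 33 mm; this point is where the centre of a fully seated long tube lies, 57.5 mm above the cell's floor (the floor is 6 mm above the carrier's underside)
- cell3 (a point): carrier cell 3 of the row: an opening 33 x 33 mm; this point is where the centre of a fully seated long tube lies, 57.5 mm above the cell's floor (the floor is 6 mm above the carrier's underside)
- cell4 (a point): carrier cell 4 of the row: an opening 33 x 33 mm; this point is where the centre of a fully seated long tube lies, 57.5 mm above the cell's floor (the floor is 6 mm above the carrier's underside)
- rack: the stock rack, fixed: a floor plate 135 x 125 x 6 mm with six wire cells in 2 rows of 3 (openings 33 x 33 mm, two wire levels, 15 and 48 mm up). Origin: centre of the underside, z up; cell centres at x = -38, 0, 38 mm and y = -30, 30 mm in its frame. A seated long tube's centre lies 63.5 mm, a short one's 51 mm above the origin. One cell is empty at the start
- A1_mid (a point): long screw-capped glass tube with a black cap, 115 mm tall, 25 mm across (cap 26 mm, the top 22 mm), 32 g, flat-bottomed; this point is its centre, 57.5 mm above its foot, z along the tube; starts in a carrier cell (may be absent)
- A2_mid (a point): long screw-capped glass tube with a black cap, 115 mm tall, 25 mm across (cap 26 mm, the top 22 mm), 32 g, flat-bottomed; this point is its centre, 57.5 mm above its foot, z along the tube; starts in a carrier cell (may be absent)
- A3_mid (a point): long screw-capped glass tube with a black cap, 115 mm tall, 25 mm across (cap 26 mm, the top 22 mm), 32 g, flat-bottomed; this point is its centre, 57.5 mm above its foot, z along the tube; starts in a carrier cell (may be absent)
- B1_mid (a point): long screw-capped glass tube with a black cap, 115 mm tall, 25 mm across (cap 26 mm, the top 22 mm), 32 g, flat-bottomed; this point is its centre, 57.5 mm above its foot, z along the tube; starts in the stock rack
- B2_mid (a point): long screw-capped glass tube with a black cap, 115 mm tall, 25 mm across (cap 26 mm, the top 22 mm), 32 g, flat-bottomed; this point is its centre, 57.5 mm above its foot, z along the tube; starts in the stock rack
- B3_mid (a point): long screw-capped glass tube with a black cap, 115 mm tall, 25 mm across (cap 26 mm, the top 22 mm), 32 g, flat-bottomed; this point is its centre, 57.5 mm above its foot, z along the tube; starts in the stock rack
- B4_mid (a point): long screw-capped glass tube with a black cap, 115 mm tall, 25 mm across (cap 26 mm, the top 22 mm), 32 g, flat-bottomed; this point is its centre, 57.5 mm above its foot, z along the tube; starts in the stock rack
- W_mid (a point): short screw-capped glass tube with a black cap, 90 mm tall, 25 mm across (cap 26 mm, the top 22 mm), 26 g, flat-bottomed; this point is its centre, 45 mm above its foot, z along the tube; starts in a carrier cell, where it is the wrong kind
- D_mid (a point): short screw-capped glass tube with a black cap, 90 mm tall, 25 mm across (cap 26 mm, the top 22 mm), 26 g, flat-bottomed; this point is its centre, 45 mm above its foot, z along the tube; starts in the stock rack
- stand: fixed steel stand with a drip tray (150 x 290 x 20 mm) in front of its post; origin on the bench below the pin, 355 mm up, about which the pendant hook swings, z up. The pin lies along the stand's x axis, so the hook swings towards the stand's +y and -y. Its 16 mm post, 405 mm tall, stands 175 mm to the +x side; a 13 mm rod 373 mm up reaches from it along -x to just past the pin
- hook (a joint): swing of the hook about its pin in rad, 0 hanging straight, positive towards the stand's +y; almost free of friction and swinging at the start (period about 0.65 s), it does not come to rest by itself
- hook_seat (a point): inside bottom of the hook, 125 mm below the pin; the handle's middle rests 7 mm above it. 8 mm rod in the stand's y-z plane: shank 45 mm straight down from the pin, then the back 18 to 28 mm to the -y side of the line pin-seat, the seat, and the ball-tipped point 18 to 34 mm to the +y side, its top 35 mm above the seat; mouth 38 mm wide. Axes the stand's, swinging with the hook
- dish_stack: bystander: stack of three culture dishes, 90 mm across, 48 mm high, origin at its foot
- dish_one: bystander: one culture dish, 90 mm across, 16 mm high
- reagent: bystander: small reagent bottle, 60 mm across, 110 mm tall
- beaker: bystander: white plastic beaker, 76 mm across, 85 mm tall
Not all that is in view belongs to the job. What is shaped like the part that bears B1_mid but pink is not meant.

How it is judged:
By the outcome, as a careful person would: the job done as asked, in the order asked, and still so for the second after the job is handed in, with the robot touching nothing.
Of A1, A2, A3 only 1 to 3 are there at a start; the rules pass over those that are not, and their reading is None.
At some moment in a run one of carrier may be knocked a few centimetres aside while the robot is not near it.
It also fails if it takes over 210 s, if anything falls off the work surface, if the arm or the gripper's body presses on something with over 40 N, if the wrist force passes 120 N, or if a joint passes its speed limit or range.

ROBOT

A 6-joint arm with a two-finger parallel gripper is mounted at the origin on the work surface. World frame = base frame: x ahead of the robot, y to its left, z up, the work surface at z = 0. Lengths are in mm, angles in rad, forces in N, time in s.
With the tool pointing down it reaches from about 300 to 950 mm from the base axis. Payload 3.1 kg.
Tool frame: the origin (TCP) lies at the very end of the fingers, on their centre line; the grasp point (between the pads) lies 19 mm behind it; z points along the fingers, y is the line along which they close (so a half turn about z gives the same grasp; the last joint's range is limited). The gripper opens to 85 mm and grips with 20 to 120 N. Pads are 22 mm wide; open, the fingers measure 114 mm over their backs; the gripper's body (76 mm by 85 mm) begins 54 mm behind the grasp point. The pads swing forward as they close: fully open they stand 13 mm farther back than shut.
Start: joints at [-1.313, 0.308, 1.634, -0, 1.2, -0.07], TCP at [201.199, -591.736, 231.272] pointing down, gripper open.
Joint ranges: [-3.06, 3.06], [-0.79, 1.96], [0.05, 2.63], [-1.19, 4.34], [0.05, 2.64], [-2.94, 2.94]. Speed limits (rad/s): [2.79, 2.79, 3.14, 3.14, 3.14, 3.14].

INTERFACE

Orientations are given as a unit quaternion [x, y, z, w].
In Python, from bench import manip gives the robot as it stands.
- The arm moves only by the tool play_rows, never from a script. Its argument "commands" is text: rows parted by semicolons, each of 7 numbers parted by spaces: the shift along the tool's x, y, z in m, then the turn, a rotation vector about the tool's x, y, z in rad, then the opening in per cent of the stroke, from 0 (shut) to 100 (fully open). A call has 1 to 12 rows; each row is the pose to reach, as a shift and turn from the pose commanded when the call began, along the tool's axes at that moment; what a row does not reach only later rows make up. A row lasts 1/8 s, in which the tool goes at most 62.5 mm and 10.7 degrees, less where a joint would pass 70% of its speed; a pose out of reach is approached as far as the arm can. A call with a gripper value outside its range is refused whole. The fingers move at their own pace and stop on an object; "newtons" is the grip in N (left out, the last holds). Time passes only in rows, so rows that repeat a pose let the fingers close. It gives the time, the measured TCP pose, the force, the opening and the grip force at its end, in the units of the state.
- manip.observe(): the state, without advancing time (a new reading comes with each control period).
- manip.grab_frame(name): name is "scene" or "side" or "wrist"; returns a dict with "color" (400x640x3 uint8, red, green, blue), "depth" (400x640 float32, mm along the optical axis (not along the pixel's ray), 0 where there is no reading), "fx", "fy", "cx", "cy" (pixels), "R" (3x3) and "t" (3): a world point X has camera coordinates R X + t; the wrist camera has in their place "mount" (4x4, takes a point from camera to tool coordinates, whose origin is the TCP and whose axes are the flange's). Camera axes: x right, y down, z forward; pixel columns grow to the right and rows downward; lengths in mm; the calibration is good to about 2 mm. A picture is of the moment at which its call begins: read the wrist's pose just before it.
- manip.sign_off(): hands the job in; it is judged then, once.
The state is a dict: "clock": time; "q": joint angles; "joint_velocities": joint speeds; "joint_torque": joint torques, N m; "position": TCP position; "tool_rot": TCP orientation; "ft_force": force on the tool from outside, world axes, zero at the start; "moment": the same for the moment, N m; "opening": finger opening in mm; "finger_force": force on a finger pad.
Only numpy, scipy, OpenCV 4.12 (cv2) and the standard library are available. Lean on these libraries where they do the work, as an engineer would, in place of code of your own. Each camera call takes 0.05 s, during which the arm holds its last target. There are 200 camera calls.

## Working session

There is one attempt and no reset: what is moved stays moved. The work goes in short steps, Python scripts to look and compute and a tool call to move; the robot and the scene stay as the last step left them, time stands still between calls to the robot, and variables do not carry over. Pictures are saved under pics/ and viewed, at most 14 in all, crops included, and the job is handed in when it is done.

Besides the shell and the picture viewer there is one more tool, called by a JSON object that holds its "op" and its "data", one argument or row to a line. play_rows: Moves the arm, as the interface text tells. Its arguments: {"type":"object","properties":{"commands":{"type":"string"},"newtons":{"type":"number"}},"required":["commands"]}

```bash
ls; mkdir -p pics
cat > h.py <<'E'
import numpy as np, cv2
from bench import manip
def grab(n,save=None):
    f=manip.grab_frame(n)
    if save: cv2.imwrite('pics/'+save,f['color'][:,:,::-1])
    return f
def pts(f,R=None,t=None):
    "world xyz per pixel from depth"
    d=f['depth'];v,u=np.mgrid[:400,:640]
    c=np.stack([(u-f['cx'])/f['fx']*d,(v-f['cy'])/f['fy']*d,d],-1)
    R=np.array(f['R']) if R is None else R; t=np.array(f['t']) if t is None else t
    return (c-t)@R
E
python3 - <<'E'
from h import *
s=manip.observe();print({k:np.round(v,3) if not isinstance(v,str) else v for k,v in s.items()})
for n in('scene','side','wrist'):
    f=grab(n,n+'0.png')
    np.savez(n+'0.npz',**f)
    print(n,f['fx'],f['cx'],f['cy'],f.get('mount'), None if 'R' not in f else (-np.array(f['R']).T@f['t'],f['R'][2]))
E
```

```text
pics
{'clock': np.float64(0.0), 'q': array([-1.313,  0.309,  1.635, -0.   ,  1.2  , -0.07 ]), 'joint_velocities': array([-0.001,  0.001, -0.   ,  0.002, -0.002, -0.001]), 'joint_torque': array([-2.0000e-03, -4.1526e+01, -2.7666e+01, -0.0000e+00,  1.0000e-02,
        0.0000e+00]), 'position': array([ 200.998, -590.916,  230.025]), 'tool_rot': array([ 0.987,  0.163, -0.   , -0.001]), 'ft_force': array([0.069, 0.406, 0.736]), 'moment': array([ 0.044,  0.043, -0.016]), 'finger_force': np.float64(0.0), 'opening': np.float64(85.37)}
scene 380.88743629238985 324.22659093508986 203.92735128487882 None (array([1224.58668683,  446.58440397,  859.27787131]), array([-0.66577332, -0.42256203, -0.61496928]))
side 478.09462341532554 318.5432981267077 201.03470434659638 None (array([-15.17152719, 757.72850583, 939.09428449]), array([ 0.47971101, -0.63427618, -0.6062764 ]))
wrist 328.0274102253166 324.9563783898487 198.65243947067364 [[ 1.60038360e-04 -9.45667950e-01 -3.25133976e-01  8.28958788e+01]
 [ 9.99999906e-01  2.82414829e-04 -3.29194471e-04 -4.48056559e-01]
 [ 4.03131317e-04 -3.25133893e-01  9.45667906e-01 -1.45272387e+02]
 [ 0.00000000e+00  0.00000000e+00  0.00000000e+00  1.00000000e+00]] None
```

View pics/scene0.png

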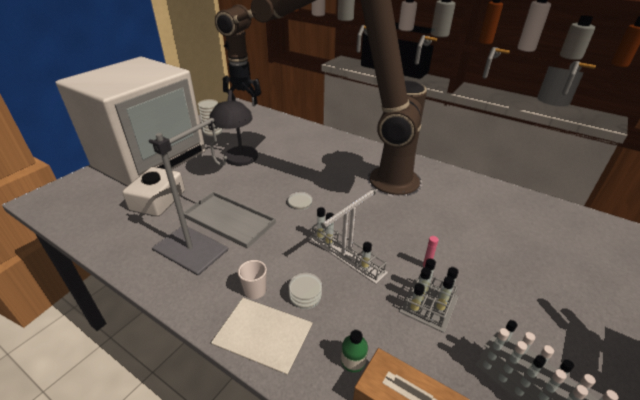

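View pics/side0.png

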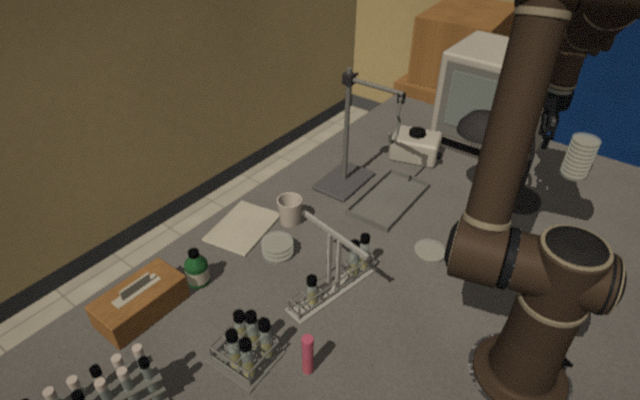

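The scene view shows the carrier at (345,240) with tubes at (321,215), (329,222) and (366,250). The rack is at (430,295), the pink decoy at (431,250), and the hook on its stand at (215,140). The side view shows the same things, with the carrier at (335,275), the rack at (248,345) and the hook at (400,115). Next I measure the caps, handle, rack and stand.

Run:
```python
from h import *
V={}
for n,box in(('scene',(290,190,470,330)),('side',(200,200,390,390))):
    f=dict(np.load(n+'0.npz'));P=pts(f);V[n]=f
    g=f['color'].max(2);x0,y0,x1,y1=box
    m=np.zeros_like(g);m[y0:y1,x0:x1]=(g<45)[y0:y1,x0:x1]
    m&=((P[...,2]>70)&(P[...,2]<150)).astype(np.uint8)
    k,l,st,c=cv2.connectedComponentsWithStats(m,connectivity=4)
    for i in range(1,k):
        if st[i,4]>8:
            q=P[l==i];print(n,np.round(c[i]),st[i,2:],np.round(np.median(q,0)),'zmax',round(np.percentile(q[:,2],95)))
    # handle: points z 185..205
    h=(P[...,2]>180)&(P[...,2]<200)&(P[...,0]>300)&(P[...,0]<900)&(np.abs(P[...,1])<500)&(f['color'].min(2)>90)
    k,l,st,c=cv2.connectedComponentsWithStats(h.astype(np.uint8))
    for i in range(1,k):
        if st[i,4]>60:
            q=P[l==i];d=np.linalg.svd(q[:,:2]-q[:,:2].mean(0),full_matrices=False)[2][0];s=(q[:,:2]-q[:,:2].mean(0))@d
            print(n,'handle',st[i],q.mean(0).round(),d.round(3),s.min().round(),s.max().round(), 'mid',(q[:,:2].mean(0)+d*(s.min()+s.max())/2).round())
for n,bs in(('scene',(100,90,310,290)),('scene',(280,180,480,340)),('side',(300,50,460,240)),('side',(190,180,400,390))):
    x0,y0,x1,y1=bs;im=V[n]['color'][y0:y1,x0:x1,::-1]
    cv2.imwrite(f'pics/{n}_{x0}.png',cv2.resize(im,None,fx=1,fy=1))
ims=[cv2.resize(V[n]['color'][y0:y1,x0:x1,::-1],(400,300),interpolation=cv2.INTER_CUBIC) for n,(x0,y0,x1,y1) in(('scene',(280,190,480,340)),('side',(200,240,400,390)),('scene',(120,110,320,260)),('side',(290,60,490,210)))]
cv2.imwrite('pics/mos0.png',np.vstack([np.hstack(ims[:2]),np.hstack(ims[2:])]))
```

```text
scene [320. 212.] [ 8  9 56] [460. -51. 117.] zmax 122
scene [328. 215.] [ 7  6 26] [464. -21. 121.] zmax 124
scene [366. 247.] [ 8 10 66] [494. 129.  93.] zmax 98
scene [427. 269.] [ 15  20 178] [503. 310. 119.] zmax 123
scene [450. 278.] [ 15  21 187] [500. 369. 119.] zmax 123
scene [418. 289.] [10 12 99] [554. 312.  95.] zmax 98
scene handle [322 189  54  38 308] [476.  55. 193.] [ 0.985 -0.174] -114.0 107.0 mid [473.  56.]
side [362. 239.] [ 18  12 103] [448. -47. 119.] zmax 122
side [311. 280.] [10 12 95] [479. 132.  93.] zmax 96
side [245. 316.] [ 24  14 255] [514. 314. 103.] zmax 121
side [264. 325.] [ 13  14 146] [464. 312. 118.] zmax 122
side [231. 336.] [ 12  14 138] [498. 373. 119.] zmax 122
side [245. 344.] [ 13  15 149] [462. 372. 119.] zmax 122
side handle [304 211  65  49 460] [465.  57. 192.] [-0.984  0.178] -112.0 105.0 mid [468.  56.]
```

View pics/mos0.png

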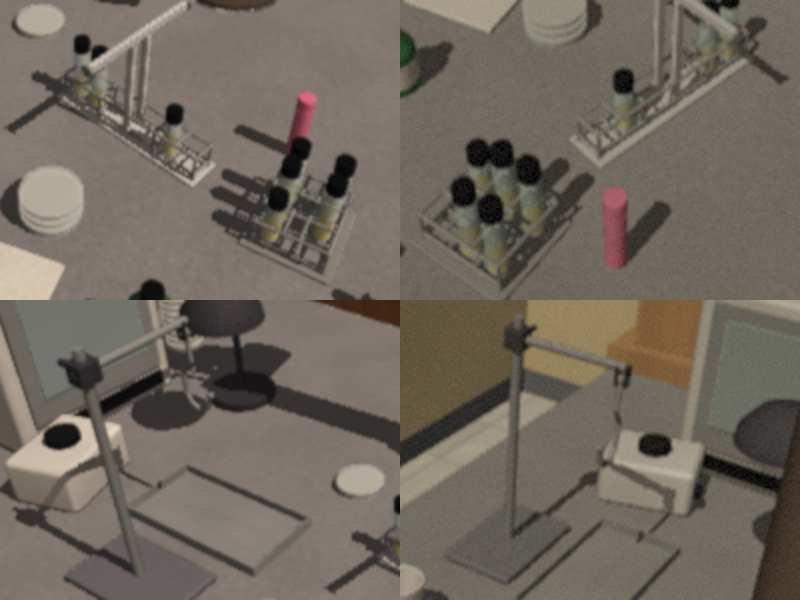

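The mosaic settles which tubes are which. The carrier holds two long tubes at its -y end. The short W, at scene px (366,247) with a cap top at about 97 mm, is in the +y inner cell, and the +y outer cell is empty. In the rack, the short tube D is at (418,289) and four longs stand around it. Next I measure the stand and hook, and take a wrist look at the start of the move.

Run:
```python
from h import *
def line(q):
    c=q.mean(0);d=np.linalg.svd(q-c,full_matrices=False)[2][0];s=(q-c)@d;return c,d,s
for n,box in(('scene',(130,90,290,260)),('side',(310,60,420,230))):
    f=dict(np.load(n+'0.npz'));P=pts(f);x0,y0,x1,y1=box
    M=np.zeros((400,640),bool);M[y0:y1,x0:x1]=1
    ok=M&(f['depth']>0)&(P[...,0]<1100)
    r=ok&(P[...,2]>360)&(P[...,2]<395)
    q=P[r];print(n,'rod/clamp n',len(q));c,d,s=line(q[:,:2]);print(c.round(),d.round(3),(c+d*s.min()).round(),(c+d*s.max()).round())
    p=ok&(P[...,2]>60)&(P[...,2]<330); q=P[p]
    for z in range(60,340,30):
        a=q[(q[:,2]>z)&(q[:,2]<z+30)]
        if len(a): print(z,len(a),np.median(a,0).round(), a[:,:2].min(0).round(),a[:,:2].max(0).round())
    t=ok&(P[...,2]>8)&(P[...,2]<26);q=P[t].astype(np.float32)
    print('tray',len(q),cv2.minAreaRect(q[:,:2]) if len(q)>5 else 0)
```

```text
scene rod/clamp n 514
[ 677. -359.] [0.999 0.036] [ 544. -364.] [ 747. -357.]
60 1136 [ 601. -655.   80.] [ 147. -928.] [ 737. -354.]
90 1134 [ 597. -684.   99.] [ 144. -927.] [ 737. -352.]
120 512 [ 415. -772.  141.] [  74. -940.] [ 738. -353.]
150 521 [ 447. -769.  165.] [ 273. -784.] [ 737. -352.]
180 603 [ 473. -769.  195.] [ 273. -784.] [ 738. -353.]
210 630 [ 471. -769.  226.] [ 273. -785.] [ 738. -343.]
240 778 [ 442. -767.  258.] [ 174. -784.] [ 737. -330.]
270 1116 [ 406. -555.  285.] [ 168. -784.] [ 737. -352.]
300 951 [ 399. -534.  312.] [ 169. -778.] [ 738. -353.]Traceback (most recent call last):
  File "<stdin>", line 15, in <module>
cv2.error: OpenCV(4.12.0) /io/opencv/modules/imgproc/src/convhull.cpp:143: error: (-215:Assertion failed) total >= 0 && (depth == CV_32F || depth == CV_32S) in function 'convexHull'
```

{"op": "play_rows", "data": {
  "commands": "0 0 0 0 0 0 100"
}}

```text
clock: 0.28
position: [201.1, -591.4, 230.7]
tool_rot: [0.987, 0.163, -0.0, -0.0]
ft_force: [0.6, 0.0, -0.4]
opening: 85.2
finger_force: 0.0
```

```bash
cat >> h.py <<'E'
from scipy.spatial.transform import Rotation as Ro
def pose():
    s=manip.observe();return np.array(s['position']),Ro.from_quat(s['tool_rot'])
def down(yaw): # tool pointing down, tool x at yaw (deg)
    return Ro.from_euler('z',yaw,degrees=True)*Ro.from_quat([1,0,0,0])
def go(p,R,cur=None):
    c,C=cur or pose(); sh=C.inv().apply(np.array(p,float)-c)/1000; rv=(C.inv()*R).as_rotvec()
    print('row',*sh.round(4),*rv.round(4));return np.array(p,float),R
def wrist(save=None):
    c,C=pose();f=grab('wrist',save);m=np.array(f['mount'])
    d=f['depth'];v,u=np.mgrid[:400,:640]
    q=np.stack([(u-f['cx'])/f['fx']*d,(v-f['cy'])/f['fy']*d,d],-1)@m[:3,:3].T+m[:3,3]
    return f,C.apply(q.reshape(-1,3)).reshape(400,640,3)+c
E
python3 - <<'E'
from h import *
print(pose()[0])
a=go([201,-591,330],down(18.75));b=go([487,131,300],down(80))
E
```

```text
[ 201.10259641 -591.42159535  230.74392314]
row 0.0 -0.0005 -0.0993 -0.001 -0.0001 0.0005
row 0.5033 -0.592 -0.0686 -0.0008 -0.0006 -1.0685
```

{"op": "play_rows", "data": {
  "commands": "0 0 -0.06 0 0 0 60;0.02 -0.02 -0.10 0 0 -0.1 60;0.503 -0.592 -0.069 0 0 -1.068 60;0.503 -0.592 -0.069 0 0 -1.068 60;0.503 -0.592 -0.069 0 0 -1.068 60;0.503 -0.592 -0.069 0 0 -1.068 60;0.503 -0.592 -0.069 0 0 -1.068 60;0.503 -0.592 -0.069 0 0 -1.068 60;0.503 -0.592 -0.069 0 0 -1.068 60;0.503 -0.592 -0.069 0 0 -1.068 60;0.503 -0.592 -0.069 0 0 -1.068 60;0.503 -0.592 -0.069 0 0 -1.068 60"
}}

```text
clock: 1.78
position: [442.0, 17.1, 305.8]
tool_rot: [0.766, 0.643, 0.0, 0.001]
ft_force: [0.1, -0.3, 1.0]
opening: 51.2
finger_force: 0.0
```

{"op": "play_rows", "data": {
  "commands": "0 0 0 0 0 0 60;0 0 0 0 0 0 60"
}}

```text
clock: 2.02
position: [441.2, 15.0, 305.2]
tool_rot: [0.766, 0.643, -0.001, 0.0]
ft_force: [-1.1, 0.7, -0.5]
opening: 51.0
finger_force: 0.0
```

Run:
```python
from h import *
c,C=pose();print(c,C.as_matrix()[:,0])
go([487,131,300],down(80))
```

```text
[441.17423354  15.02977899 305.22397411] [ 1.72738662e-01  9.84967306e-01 -8.72806258e-04]
row 0.1221 0.0251 0.0051 -0.0006 0.0009 0.0009
```

{"op": "play_rows", "data": {
  "commands": "0.06 0.012 0 0 0 0 55;0.122 0.025 0.005 0 0 0 55;0.122 0.025 0.005 0 0 0 55;0.122 0.025 0.005 0 0 0 55;0.122 0.025 0.005 0 0 0 55"
}}

```text
clock: 2.65
position: [487.1, 128.8, 300.5]
tool_rot: [0.767, 0.641, -0.0, 0.0]
ft_force: [-0.9, 0.7, -0.4]
opening: 46.8
finger_force: 0.0
```

Run:
```python
from h import *
print(pose()[0])
f,P=wrist('w1.png')
g=f['color'].max(2)
for lo,hi,nm in((85,130,'cap'),):
    m=((g<50)&(P[...,2]>lo)&(P[...,2]<hi)).astype(np.uint8)
    k,l,st,c=cv2.connectedComponentsWithStats(m)
    for i in range(1,k):
        if st[i,4]>40:
            q=P[l==i];zt=np.percentile(q[:,2],95);t=q[q[:,2]>zt-4]
            print(c[i].round(),st[i,2:],'top',zt.round(),((t[:,:2].min(0)+t[:,:2].max(0))/2).round(1),t[:,:2].mean(0).round(1),len(t))
b=(P[...,2]>2)&(P[...,2]<9)&(g>110)
q=P[b][:,:2].astype(np.float32);print('base',len(q),cv2.minAreaRect(q))
```

```text
[487.14146559 128.79274315 300.53068313]
[595.   7.] [ 44  18 343] top 113.0 [762.1 237.4] [761.2 237. ] 84
[322. 169.] [ 23  25 438] top 100.0 [482.1 126.7] [482.3 127.3] 401
[322. 309.] [ 22  49 879] top 125.0 [453.5 -37.2] [453.4 -35.2] 630
[ 13. 329.] [  34   81 1822] top 125.0 [ 49.  -23.9] [ 54.4 -23.5] 197
base 118567 ((441.0967102050781, -0.945709228515625), (632.64013671875, 1131.1510009765625), 79.88550567626953)
```

View pics/w1.png

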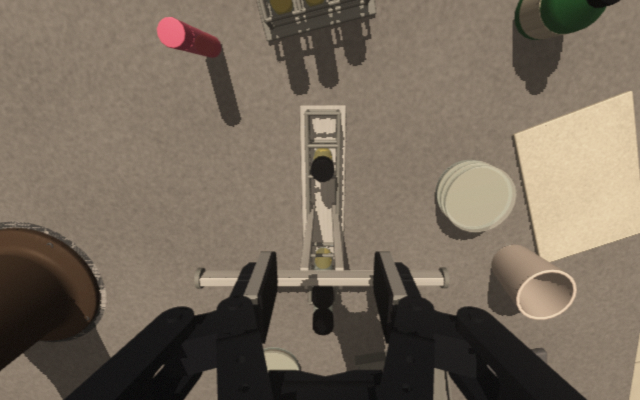

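The wrist view shows W's cap at (322,169), the empty cell around (325,125), the handle ends at (200,277) and (445,277), and the base's far end at row 107, spanning columns 301-346. The other two caps are at (322,297) and (322,321).

```bash
cat >> h.py <<'E'
def ray(f,u,v,z,cur=None):
    c,C=cur or pose();m=np.array(f['mount']);d=np.array([(u-f['cx'])/f['fx'],(v-f['cy'])/f['fy'],1])
    o=C.apply(m[:3,3])+c;w=C.apply(m[:3,:3]@d);return (o+w*(z-o[2])/w[2])[:2]
def frame(n,f,u,v,z):
    R=np.array(f['R']);o=-R.T@f['t'];w=R.T@np.array([(u-f['cx'])/f['fx'],(v-f['cy'])/f['fy'],1]);return (o+w*(z-o[2])/w[2])[:2]
E
python3 - <<'E'
from h import *
f=grab('wrist')
print('W',ray(f,322,168.5,96).round(1),'A',ray(f,322,321,121),ray(f,322,295,121))
print('base end',ray(f,301,107,6).round(1),ray(f,346,107,6).round(1))
print('handle ends',ray(f,200,277,197).round(1),ray(f,445,277,197).round(1))
im=cv2.resize(f['color'][90:240,270:380,::-1],None,fx=5,fy=5,interpolation=cv2.INTER_CUBIC)[:600];cv2.imwrite('pics/w1c.png',im)
E
```

```text
W [482.7 128.5] A [450.3527555 -50.2305391] [456.93857904 -14.1178281 ]
base end [465.8 192.1] [523.2 181.8]
handle ends [365.6  75.7] [576.4  38. ]
```

View pics/w1c.png

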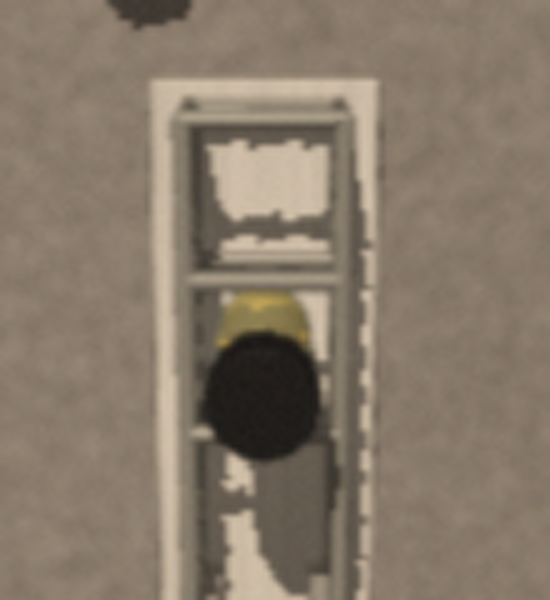

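Run:
```python
from h import *
f=grab('wrist')
o=ray(f,322.2,129.3,54);i=ray(f,322.2,160.8,54);print('outer',o.round(1),'inner',i.round(1),np.linalg.norm(o-i))
n=np.array([471,57]);e=np.array([.176,.984]);print(n+72.5*e,n+109*e)
p=go([483,129,66],down(80));
```

```text
outer [489.2 165.3] inner [482.5 128.2] 37.73030445690197
[483.76 128.34] [490.184 164.256]
row -0.0012 -0.0042 0.2347 0.0005 0.0 -0.0027
```

{"op": "play_rows", "data": {
  "commands": "-0.001 -0.004 0.06 0 0 0 55;-0.001 -0.004 0.12 0 0 0 55;-0.001 -0.004 0.17 0 0 0 55;-0.001 -0.004 0.21 0 0 0 55;-0.001 -0.004 0.235 0 0 0 55;-0.001 -0.004 0.235 0 0 0 55;-0.001 -0.004 0.235 0 0 0 0;-0.001 -0.004 0.235 0 0 0 0;-0.001 -0.004 0.235 0 0 0 0;-0.001 -0.004 0.235 0 0 0 0;-0.001 -0.004 0.235 0 0 0 0",
  "newtons": 30
}}

```text
clock: 4.18
position: [484.6, 130.8, 66.9]
tool_rot: [0.766, 0.643, 0.001, 0.001]
ft_force: [-0.8, -0.3, 6.8]
opening: 25.3
finger_force: 30.0
```

Run:
```python
from h import *
print(pose()[0])
f=grab('wrist');cv2.imwrite('pics/w2.png',f['color'][:,:,::-1])
go([483,129,240],down(80))
s=grab('side')
```

```text
[484.63607229 130.81873954  66.89789767]
row -0.0019 -0.0009 -0.1731 0.0026 -0.0009 -0.0003
```

{"op": "play_rows", "data": {
  "commands": "0 0 -0.03 0 0 0 0;0 0 -0.08 0 0 0 0;0 0 -0.14 0 0 0 0;0.03 0 -0.19 0 0 0 0;0.08 0.01 -0.2 0 0 0 0;0.13 0.02 -0.2 0 0 0 0;0.13 0.02 -0.2 0 0 0 0;0.13 0.02 -0.2 0 0 0 0;0.13 0.02 -0.2 0 0 0 0"
}}

```text
clock: 5.4
position: [524.9, 253.9, 264.9]
tool_rot: [0.767, 0.642, -0.001, -0.0]
ft_force: [-0.3, 0.1, -0.6]
opening: 25.0
finger_force: 29.7
```

Run:
```python
from h import *
print(pose()[0])
f,P=wrist('w2.png')
g=f['color'].max(2)
m=(g<50).astype(np.uint8)
k,l,st,c=cv2.connectedComponentsWithStats(m)
for i in range(1,k):
    if 150<st[i,4]<4000:
        q=P[l==i];print(c[i].round(),st[i,:4],'z',np.percentile(q[:,2],95).round(),ray(f,*c[i],121).round(1),ray(f,*c[i],96).round(1))
```

```text
[524.90783742 253.87846494 264.92948527]
[276.  52.] [260  35  33  35] z 125.0 [504.2 369.1] [501.2 371.9]
[232.  63.] [215  46  36  34] z 125.0 [467.2 367.5] [461.  370.1]
[336. 113.] [323  99  27  28] z 100.0 [544.  313.6] [544.4 311.6]
[294. 124.] [279 110  31  31] z 125.0 [506.9 310.2] [504.1 307.9]
[253. 134.] [238 118  32  31] z 125.0 [470.1 308.8] [464.2 306.4]
[583. 140.] [563 125  42  31] z 113.0 [753.9 252.8] [772.4 245.5]
```

View pics/w2.png

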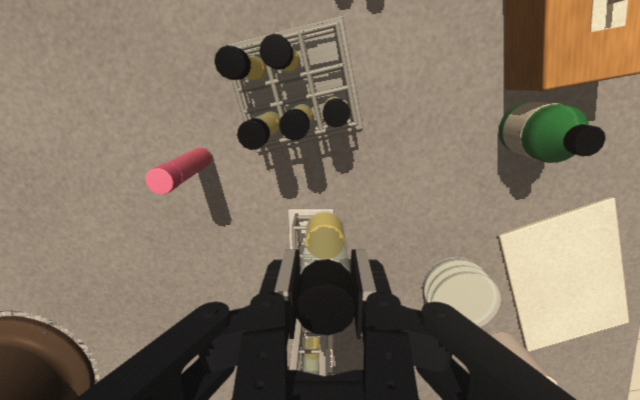

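The wrist view shows the rack's longs at (276,52), (232,63), (294,124) and (253,134), the short D at (336,113), and the empty cell near (325,50). W is in the fingers at (326,297).

Run:
```python
from h import *
print(pose()[0]);go([543,371,260],down(182.2))
```

```text
[525.05450583 253.87815946 265.09520109]
row 0.1185 -0.0029 0.005 -0.0012 -0.0002 -1.7855
```

{"op": "play_rows", "data": {
  "commands": "0.06 0 0.005 0 0 -0.15 0;0.1185 -0.003 0.005 0 0 -1.785 0;0.1185 -0.003 0.005 0 0 -1.785 0;0.1185 -0.003 0.005 0 0 -1.785 0;0.1185 -0.003 0.005 0 0 -1.785 0;0.1185 -0.003 0.005 0 0 -1.785 0;0.1185 -0.003 0.005 0 0 -1.785 0;0.1185 -0.003 0.005 0 0 -1.785 0;0.1185 -0.003 0.005 0 0 -1.785 0;0.1185 -0.003 0.005 0 0 -1.785 0;0.1185 -0.003 0.005 0 0 -1.785 0;0.1185 -0.003 0.005 0 0 -1.785 0"
}}

```text
clock: 6.95
position: [543.4, 371.7, 260.5]
tool_rot: [-0.018, 1.0, -0.0, 0.0]
ft_force: [0.1, 0.0, -0.3]
opening: 25.1
finger_force: 29.7
```

Run:
```python
from h import *
print(pose()[0],pose()[1].as_matrix()[:,0],manip.observe()['q'])
f,P=wrist('w3.png')
g=f['color'].max(2)
m=(g<50).astype(np.uint8)
k,l,st,c=cv2.connectedComponentsWithStats(m)
for i in range(1,k):
    if 150<st[i,4]<4000:
        q=P[l==i];print(c[i].round(),st[i,:4],'z',np.percentile(q[:,2],95).round(),ray(f,*c[i],121).round(1),ray(f,*c[i],96).round(1))
go([543,371,260],down(182.2))
go([543,371,68],down(182.2))
```

```text
[543.3607377  371.70247599 260.49134196] [-9.99333481e-01 -3.65046926e-02 -2.14192867e-05] [ 5.33866816e-01  3.48134363e-01  1.52073074e+00 -6.33385173e-05
  1.27273605e+00 -1.07342371e+00]
[252.  95.] [236  80  34  31] z 125.0 [467.8 309.2] [468.5 303.9]
[323.  95.] [309  80  30  31] z 125.0 [465.3 367.7] [465.9 367.6]
[256. 140.] [240 125  32  32] z 125.0 [505. 311.] [509.1 305.9]
[324. 140.] [310 125  29  30] z 125.0 [502.4 369.7] [506.2 369.7]
[264. 174.] [251 161  28  28] z 100.0 [535.2 317.3] [541.9 312.7]
[503. 230.] [488 218  31  26] z 151.0 [581.7 542.7] [592.5 558. ]
[619. 270.] [601 257  37  27] z 151.0 [619.9 666.5] [634.  692.6]
[561. 288.] [545 275  32  27] z 151.0 [642.1 614.3] [658.2 635.9]
row 0.0003 -0.0009 0.0005 -0.0001 -0.0001 -0.0012
row 0.0003 -0.0008 0.1925 -0.0001 -0.0001 -0.0012
```

View pics/w3.png

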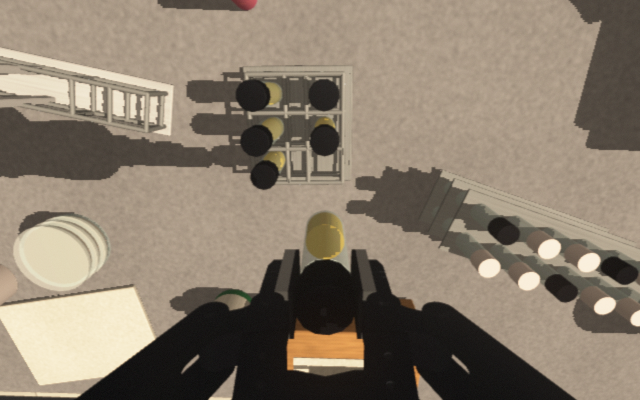

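The wrist view at yaw 182 shows the rack at (300,125), with its empty cell at (322,165) and D at (264,174). W is still held.

{"op": "play_rows", "data": {
  "commands": "0.0015 0 0.05 0 0 0 0;0.0015 0 0.1 0 0 0 0;0.0015 0 0.13 0 0 0 0;0.0015 0 0.145 0 0 0 0;0.0015 0 0.16 0 0 0 0;0.0015 0 0.175 0 0 0 0"
}}

```text
clock: 7.75
position: [542.3, 372.8, 86.0]
tool_rot: [-0.019, 1.0, 0.001, 0.001]
ft_force: [-1.9, -0.1, 0.3]
opening: 25.0
finger_force: 29.7
```

{"op": "play_rows", "data": {
  "commands": "0 0 0.008 0 0 0 0;0 0 0.016 0 0 0 0;0 0 0.016 0 0 0 0;0 0 0.016 0 0 0 45;0 0 0.016 0 0 0 45;0 0 0.016 0 0 0 45;0 0 -0.02 0 0 0 45;0 0 -0.07 0 0 0 45;0 0 -0.12 0 0 0 45;0 0 -0.17 0 0 0 45;0 0 -0.17 0 0 0 45"
}}

```text
clock: 9.12
position: [545.0, 374.2, 262.6]
tool_rot: [-0.02, 1.0, 0.003, 0.006]
ft_force: [-0.0, 0.8, 0.6]
opening: 38.4
finger_force: 0.0
```

Run:
```python
from h import *
print(pose()[0])
f,P=wrist('w4.png')
g=f['color'].max(2)
m=(g<50).astype(np.uint8)
k,l,st,c=cv2.connectedComponentsWithStats(m)
for i in range(1,k):
    if 150<st[i,4]<4000:
        q=P[l==i];print(c[i].round(),st[i,:4],'z',np.percentile(q[:,2],95).round(),ray(f,*c[i],121).round(1),ray(f,*c[i],96).round(1))
go([505,370.5,200],down(182.2))
go([505,370.5,91],down(182.2))
```

```text
[545.04491709 374.22465646 262.59698691]
[249.  90.] [232  75  34  32] z 125.0 [465.2 308.2] [465.9 302.8]
[319.  90.] [305  76  30  30] z 125.0 [462.9 366.3] [463.3 366. ]
[252. 136.] [237 120  32  33] z 125.0 [502.1 310.2] [505.9 304.9]
[320. 135.] [306 120  29  32] z 125.0 [499.5 368.1] [503.1 368. ]
[261. 170.] [247 156  28  29] z 100.0 [532.  316.4] [538.5 311.7]
[321. 173.] [309 159  25  28] z 100.0 [532.6 369.9] [539.1 369.9]
[498. 226.] [483 213  31  27] z 151.0 [577.6 538.4] [588.1 553.3]
[612. 265.] [594 252  36  27] z 151.0 [614.9 659.5] [628.7 685.2]
[555. 282.] [539 270  32  26] z 151.0 [636.8 608.5] [652.6 629.6]
row 0.0388 -0.0014 0.0589 0.0032 0.0059 0.0009
row 0.0394 -0.0017 0.1679 0.0032 0.0059 0.0009
```

{"op": "play_rows", "data": {
  "commands": "0.037 0 0.04 0 0 0 45;0.037 0 0.04 0 0 0 45;0.037 0 0.04 0 0 0 45;0.037 0 0.04 0 0 0 45"
}}

```text
clock: 9.68
position: [506.5, 371.5, 216.7]
tool_rot: [-0.019, 1.0, 0.001, 0.001]
ft_force: [0.5, 0.9, 0.4]
opening: 37.9
finger_force: 0.0
```

```bash
cat >> h.py <<'E'
def caps(f,P,lo=150,hi=4000):
    m=(f['color'].max(2)<50).astype(np.uint8)
    k,l,st,c=cv2.connectedComponentsWithStats(m)
    for i in range(1,k):
        if lo<st[i,4]<hi:
            z=np.percentile(P[l==i][:,2],95);print(c[i].round(),st[i,2:],'z',z.round(),ray(f,*c[i],121 if z>110 else 96).round(1))
E
python3 - <<'E'
from h import *
c,C=pose();print(c,C.as_quat().round(4))
f,P=wrist();caps(f,P)
go([505,370.5,91],down(182.2))
E
```

```text
[506.51214698 371.54116464 216.65139691] [-1.950e-02  9.998e-01  7.000e-04  1.300e-03]
[242. 147.] [  39   38 1094] z 125.0 [467.1 309.3]
[322. 147.] [ 34  37 964] z 125.0 [464.5 367.8]
[251. 208.] [  43   66 1776] z 124.0 [514.7 314.1]
[323. 210.] [  32   70 1668] z 124.0 [514.1 370.4]
[521. 296.] [ 36  34 803] z 151.0 [587.9 545.4]
[635. 331.] [ 11  24 188] z 144.0 [621.1 657. ]
[584. 355.] [ 38  33 766] z 151.0 [649.2 618.4]
row 0.002 -0.0012 0.1258 0.0016 0.0029 0.0004
```

{"op": "play_rows", "data": {
  "commands": "0.003 -0.0015 0.05 0 0 0 45;0.003 -0.0015 0.09 0 0 0 45;0.003 -0.0015 0.126 0 0 0 45;0.003 -0.0015 0.126 0 0 0 45;0.003 -0.0015 0.126 0 0 0 45;0.003 -0.0015 0.126 0 0 0 0;0.003 -0.0015 0.126 0 0 0 0;0.003 -0.0015 0.126 0 0 0 0;0.003 -0.0015 0.126 0 0 0 0"
}}

```text
clock: 10.85
position: [503.8, 370.3, 92.2]
tool_rot: [-0.02, 1.0, 0.001, 0.002]
ft_force: [0.3, -1.0, 5.8]
opening: 24.9
finger_force: 29.8
```

Run:
```python
from h import *
c,C=pose();print(c,C.as_quat().round(4))
go([495,340,265],down(182.2))
go([495,235,265],down(80))
```

```text
[503.83786743 370.33029329  92.20563643] [-0.0197  0.9998  0.0013  0.0023]
row 0.0092 -0.0295 -0.1729 0.0025 0.0046 0.0009
row 0.0134 -0.1345 -0.1732 0.0059 0.0011 1.7847
```

{"op": "play_rows", "data": {
  "commands": "0 0 -0.04 0 0 0 0;0 0 -0.1 0 0 0 0;0 0 -0.16 0 0 0 0;0.005 -0.05 -0.2 0 0 0.15 0;0.0134 -0.1345 -0.205 0 0 1.782 0;0.0134 -0.2 -0.205 0 0 1.782 0;0.022 -0.254 -0.205 0 0 1.782 0;0.022 -0.254 -0.205 0 0 1.782 0;0.022 -0.254 -0.205 0 0 1.782 0;0.022 -0.254 -0.205 0 0 1.782 0;0.022 -0.254 -0.205 0 0 1.782 0;0.022 -0.254 -0.205 0 0 1.782 0"
}}

```text
clock: 12.35
position: [489.5, 114.5, 294.7]
tool_rot: [0.723, 0.691, 0.0, 0.0]
ft_force: [0.3, -0.7, -0.9]
opening: 25.0
finger_force: 29.7
```

{"op": "play_rows", "data": {
  "commands": "0 0 0 0 0 0 0;0 0 0 0 0 0 0;0 0 0 0 0 0 0"
}}

```text
clock: 12.72
position: [489.8, 114.5, 294.5]
tool_rot: [0.721, 0.693, 0.0, 0.0]
ft_force: [-0.2, -0.1, -0.8]
opening: 25.5
finger_force: 29.7
```

Run:
```python
from h import *
c,C=pose();print(c,C.as_quat().round(4))
f,P=wrist()
cv2.imwrite('pics/w5.png',cv2.resize(f['color'][80:320,220:460,::-1],(600,600)))
np.savez('w5.npz',**f)
go([489.5,165,300],down(80))
```

```text
[489.77025072 114.53039995 294.47707567] [0.7206 0.6934 0.     0.    ]
row 0.0504 -0.0022 -0.0056 -0.0 -0.0 0.1357
```

View pics/w5.png

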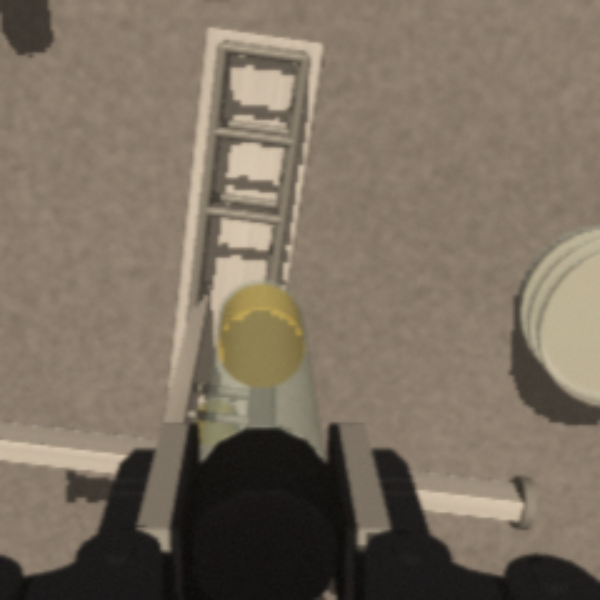

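The crop shows the outer empty cell centred at crop (259,95) and the inner one at (249,175). The carrier has not been moved, and the held tube's foot is at (262,335).

Run:
```python
from h import *
f=dict(np.load('w5.npz'))
print(ray(f,220+259/2.5,80+95/2.5,54),ray(f,220+249.5/2.5,80+175/2.5,54))
# held tube foot direction, at z foot
print('foot', ray(f,220+262/2.5,80+336/2.5,294.5-92.2+6))
```

```text
[488.92206118 163.95454886] [482.95487873 127.25475245]
foot [488.30504278 106.44778196]
```

{"op": "play_rows", "data": {
  "commands": "0.02 -0.001 0 0 0 0.136 0;0.05 -0.002 0.0 0 0 0.136 0;0.05 -0.002 0.05 0 0 0.136 0;0.05 -0.002 0.1 0 0 0.136 0;0.05 -0.002 0.13 0 0 0.136 0;0.05 -0.002 0.13 0 0 0.136 0;0.05 -0.002 0.13 0 0 0.136 0;0.05 -0.002 0.13 0 0 0.136 0"
}}

```text
clock: 13.78
position: [491.6, 165.0, 166.6]
tool_rot: [0.766, 0.642, 0.002, 0.001]
ft_force: [0.8, 0.6, -0.5]
opening: 25.2
finger_force: 29.8
```

Run:
```python
from h import *
c,C=pose();print(c,C.as_quat().round(4))
f,P=wrist()
cv2.imwrite('pics/w6.png',cv2.resize(f['color'][60:300,200:440,::-1],(600,600)))
np.savez('w6.npz',**f)
go([489.2,164.6,94],down(79.9))
```

```text
[491.60931994 164.95764968 166.63171815] [0.7665 0.6423 0.0019 0.0009]
row -0.0008 -0.0024 0.0724 0.0035 -0.0016 0.0003
```

View pics/w6.png

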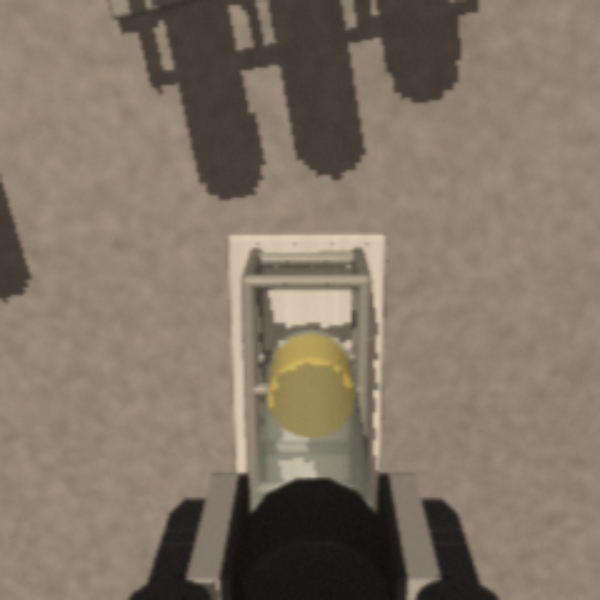

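The foot's front rim is at crop (312,333), over the cell whose wires are at rows 281 and 388. I check the numbers.

Run:
```python
from h import *
f=dict(np.load('w6.npz'));k=lambda u,v,z:ray(f,200+u/2.5,60+v/2.5,z).round(1)
c,C=pose();print(c)
print('rim front',k(312,333,80.5),'wire front',k(307,281,54),'div',k(307,388,54),'cell mid',k(306.5,335,54),'rim L/R',k(268,385,80.5),k(356,385,80.5))
```

```text
[491.38704752 164.88839174 166.43702821]
rim front [492.1 173.7] wire front [492.1 182.9] div [485.6 146.3] cell mid [488.7 164.9] rim L/R [476.1 159.7] [502.3 155. ]
```

{"op": "play_rows", "data": {
  "commands": "0.001 -0.0026 0.01 0 0 0 0;0.001 -0.0026 0.024 0 0 0 0;0.001 -0.0026 0.038 0 0 0 0;0.001 -0.0026 0.052 0 0 0 0;0.001 -0.0026 0.062 0 0 0 0;0.001 -0.0026 0.067 0 0 0 0;0.001 -0.0026 0.067 0 0 0 0"
}}

```text
clock: 14.7
position: [487.3, 165.9, 97.0]
tool_rot: [0.767, 0.642, -0.0, -0.0]
ft_force: [0.2, 0.3, -0.8]
opening: 25.3
finger_force: 29.8
```

{"op": "play_rows", "data": {
  "commands": "0 0 0.003 0 0 0 0;0 0 0.004 0 0 0 0;0 0 0.004 0 0 0 45;0 0 0.004 0 0 0 50;0 0 0.004 0 0 0 50;0 0 -0.02 0 0 0 50;0 0 -0.07 0 0 0 50;0 0 -0.12 0 0 0 50;0 0 -0.16 0 0 0 50;0 0 -0.16 0 0 0 50;0 0 -0.16 0 0 0 50"
}}

```text
clock: 16.08
position: [486.9, 165.9, 256.8]
tool_rot: [0.767, 0.642, -0.0, -0.0]
ft_force: [-0.3, -0.5, -0.3]
opening: 42.7
finger_force: 0.0
```

Run:
```python
from h import *
c,C=pose();print(c,C.as_quat().round(4))
f,P=wrist();caps(f,P,100)
go([467,372,215],down(182.2))
```

```text
[486.8704652  165.85946367 256.8251848 ] [ 7.665e-01  6.422e-01 -4.000e-04 -2.000e-04]
[271.  15.] [  37   35 1007] z 125.0 [468.3 305.3]
[319.  10.] [ 34  23 622] z 125.0 [504.4 302.8]
[362.   7.] [ 33  18 425] z 100.0 [540.3 303.2]
[609.  46.] [  71   57 1440] z 110.0 [721.7 238.5]
[542.  54.] [ 20  38 186] z 16.0 [686.1 241.6]
[325. 184.] [ 27  32 698] z 125.0 [485.2 167.5]
row 0.1998 -0.055 0.0408 -0.0029 -0.0015 -1.7852
```

{"op": "play_rows", "data": {
  "commands": "0.06 -0.02 0 0 0 -0.15 45;0.2 -0.055 0.02 0 0 -1.785 45;0.2 -0.055 0.04 0 0 -1.785 45;0.2 -0.055 0.04 0 0 -1.785 45;0.2 -0.055 0.04 0 0 -1.785 45;0.2 -0.055 0.04 0 0 -1.785 45;0.2 -0.055 0.04 0 0 -1.785 45;0.2 -0.055 0.04 0 0 -1.785 45;0.2 -0.055 0.04 0 0 -1.785 45;0.2 -0.055 0.04 0 0 -1.785 45;0.2 -0.055 0.04 0 0 -1.785 45;0.2 -0.055 0.04 0 0 -1.785 45"
}}

```text
clock: 17.62
position: [467.7, 372.1, 216.1]
tool_rot: [-0.018, 1.0, -0.001, -0.001]
ft_force: [-0.0, 0.4, 0.3]
opening: 38.6
finger_force: 0.0
```

{"op": "play_rows", "data": {
  "commands": "0 0 0 0 0 0 45;0 0 0 0 0 0 45"
}}

```text
clock: 17.88
position: [468.3, 372.5, 217.3]
tool_rot: [-0.019, 1.0, -0.0, -0.0]
ft_force: [0.8, -1.0, -0.6]
opening: 38.6
finger_force: 0.0
```

Run:
```python
from h import *
c,C=pose();print(c,C.as_quat().round(4))
f,P=wrist();caps(f,P,100)
go([466,368.5,91],down(182.2))
```

```text
[468.27552096 372.50110563 217.33129634] [-1.880e-02  9.998e-01 -0.000e+00 -1.000e-04]
[244. 195.] [  36   37 1024] z 125.0 [465.9 309.6]
[319. 195.] [ 31  37 928] z 124.0 [463.4 368. ]
[ 70. 208.] [  49   38 1336] z 124.0 [482.  172.6]
[321. 266.] [ 26  33 700] z 99.0 [540.7 371.8]
[628. 371.] [ 27  34 618] z 151.0 [627.9 666.4]
row 0.0025 -0.004 0.1264 0.0 0.0 -0.0006
```

{"op": "play_rows", "data": {
  "commands": "0.004 -0.004 0.05 0 0 0 45;0.004 -0.004 0.09 0 0 0 45;0.004 -0.004 0.126 0 0 0 45;0.004 -0.004 0.126 0 0 0 45;0.004 -0.004 0.126 0 0 0 45;0.004 -0.004 0.126 0 0 0 0;0.004 -0.004 0.126 0 0 0 0;0.004 -0.004 0.126 0 0 0 0;0.004 -0.004 0.126 0 0 0 0"
}}

```text
clock: 19.05
position: [466.2, 369.3, 93.8]
tool_rot: [-0.019, 1.0, 0.001, 0.002]
ft_force: [0.2, -0.5, 6.2]
opening: 24.5
finger_force: 29.8
```

Run:
```python
from h import *
c,C=pose();print(c,C.as_quat().round(4))
go([483,129.5,300],down(80))
```

```text
[466.15071118 369.30621949  93.81296497] [-0.0191  0.9998  0.0011  0.0019]
row -0.0084 -0.2399 -0.2066 0.0048 0.0009 1.7836
```

{"op": "play_rows", "data": {
  "commands": "0 0 -0.04 0 0 0 0;0 0 -0.1 0 0 0 0;0 0 -0.16 0 0 0.1 0;0.0 -0.04 -0.2 0 0 0.25 0;-0.008 -0.1345 -0.206 0 0 1.784 0;-0.008 -0.2 -0.206 0 0 1.784 0;-0.008 -0.24 -0.206 0 0 1.784 0;-0.008 -0.24 -0.206 0 0 1.784 0;-0.008 -0.24 -0.206 0 0 1.784 0;-0.008 -0.24 -0.206 0 0 1.784 0;-0.008 -0.24 -0.206 0 0 1.784 0;-0.008 -0.24 -0.206 0 0 1.784 0"
}}

```text
clock: 20.55
position: [481.4, 128.9, 297.6]
tool_rot: [0.757, 0.653, 0.0, -0.0]
ft_force: [0.5, 0.0, -0.8]
opening: 24.9
finger_force: 29.8
```

{"op": "play_rows", "data": {
  "commands": "0 0 0 0 0 0.1 0;0 0 0 0 0 0.12 0;0 0 0 0 0 0.12 0;0 0 0 0 0 0.12 0"
}}

```text
clock: 21.05
position: [481.6, 128.9, 297.5]
tool_rot: [0.793, 0.609, 0.0, -0.0]
ft_force: [-0.8, 0.5, -0.3]
opening: 24.9
finger_force: 29.8
```

Run:
```python
from h import *
c,C=pose();print(c,C.as_quat().round(4))
f,P=wrist();caps(f,P,100)
go([483,129.5,170],down(80))
```

```text
[481.55321885 128.89543242 297.46970747] [ 0.7929  0.6094  0.     -0.    ]
[520.  10.] [ 23  20 113] z 16.0 [694.7 228.2]
[563.   3.] [ 44  10 301] z 76.0 [733.6 223.3]
[320. 136.] [ 25  27 541] z 125.0 [485.6 166.9]
row 0.001 0.0012 0.1275 0.0 -0.0 -0.0858
```

{"op": "play_rows", "data": {
  "commands": "0.001 0.001 0.05 0 0 -0.086 0;0.001 0.001 0.1 0 0 -0.086 0;0.001 0.001 0.128 0 0 -0.086 0;0.001 0.001 0.128 0 0 -0.086 0;0.001 0.001 0.128 0 0 -0.086 0;0.001 0.001 0.128 0 0 -0.086 0"
}}

```text
clock: 21.85
position: [484.5, 129.9, 171.5]
tool_rot: [0.766, 0.643, 0.002, 0.001]
ft_force: [-0.4, -0.1, -0.6]
opening: 24.9
finger_force: 29.8
```

Run:
```python
from h import *
c,C=pose();print(c,C.as_quat().round(4))
f,P=wrist()
cv2.imwrite('pics/w7.png',cv2.resize(f['color'][60:300,200:440,::-1],(600,600)))
np.savez('w7.npz',**f)
go([483,129.5,97],down(79.9))
```

```text
[484.51708519 129.88251132 171.46061263] [0.7662 0.6426 0.0017 0.001 ]
row -0.0007 -0.0015 0.0743 0.0035 -0.0013 0.0015
```

View pics/w7.png

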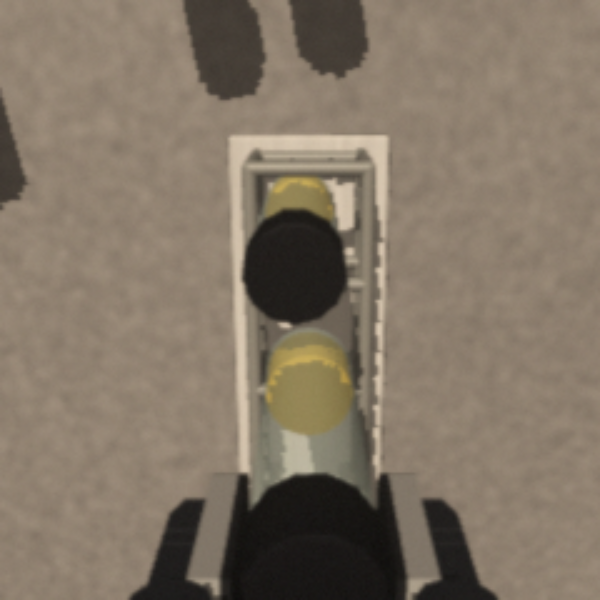

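The held tube's foot (310,331) is over the inner cell, whose walls are at columns 252 and 366 and dividers at rows 283 and 388. It is lined up. The outer tube is seated.

{"op": "play_rows", "data": {
  "commands": "0 -0.001 0.01 0 0 0 0;0 -0.001 0.024 0 0 0 0;0 -0.001 0.038 0 0 0 0;0 -0.001 0.052 0 0 0 0;0 -0.001 0.065 0 0 0 0;0 -0.001 0.072 0 0 0 0;0 -0.001 0.072 0 0 0 0"
}}

```text
clock: 22.78
position: [481.4, 129.6, 96.7]
tool_rot: [0.766, 0.643, -0.001, -0.0]
ft_force: [0.4, -0.4, 0.0]
opening: 25.1
finger_force: 29.7
```

{"op": "play_rows", "data": {
  "commands": "0 0 0.002 0 0 0 0;0 0 0.003 0 0 0 0;0 0 0.003 0 0 0 45;0 0 0.003 0 0 0 50;0 0 0.003 0 0 0 50;0 0 -0.02 0 0 0 50;0 0 -0.07 0 0 0 50;0 0 -0.12 0 0 0 50;0 0 -0.18 0 0 0 50;0 0 -0.2 0 0 0 50;0 0 -0.2 0 0 0 50"
}}

```text
clock: 24.15
position: [483.2, 130.0, 299.8]
tool_rot: [0.766, 0.643, 0.002, 0.001]
ft_force: [0.3, 0.0, -0.8]
opening: 42.5
finger_force: 0.0
```

Run:
```python
from h import *
c,C=pose();print(c,manip.observe()['q'])
f,P=wrist();caps(f,P,100)
# stand: fine measure from both fixed cams
def line(q):
    c=q.mean(0);d=np.linalg.svd(q-c,full_matrices=False)[2][0];d*=np.sign(d[0]);s=(q-c)@d;return c,d,s
for n in('scene','side'):
    f=grab(n);np.savez(n+'1.npz',**f);P=pts(f)
    near=(f['depth']>0)&(abs(P[...,1]+362)<45)&(P[...,0]>480)&(P[...,0]<790)
    q=P[near&(P[...,2]>366)&(P[...,2]<386)&(P[...,0]<710)];c,d,s=line(q[:,:2]);print(n,'rod',len(q),c.round(1),d.round(3),(c+d*s.min()).round(1),q[:,2].mean())
    q=P[near&(P[...,2]>60)&(P[...,2]<330)&(P[...,0]>690)];print('post',len(q),np.median(q,0).round(1))
    q=P[near&(P[...,2]>215)&(P[...,2]<362)&(P[...,0]<620)];print('hook',len(q));
    for z in range(215,362,12):
        a=q[(q[:,2]>z)&(q[:,2]<=z+12)]
        if len(a):print(z,len(a),a[:,:2].min(0).round(),a[:,:2].max(0).round())
    t=P[(f['depth']>0)&(P[...,2]>12)&(P[...,2]<26)&(P[...,0]>430)&(P[...,0]<690)&(P[...,1]>-560)&(P[...,1]<-180)][:,:2].astype(np.float32);print('tray',len(t),cv2.minAreaRect(t))
```

```text
[483.2258033  130.02366649 299.81556256] [ 1.75813771e-01  8.75416387e-04  1.84692345e+00 -4.77588504e-06
  1.28850909e+00  3.50735619e-01]
[578.  17.] [  82   35 1150] z 112.0 [722.8 230.2]
[522.  27.] [ 22  35 153] z 16.0 [689.  232.1]
[321. 137.] [ 25  27 528] z 125.0 [483.5 167. ]
[321. 173.] [ 25  27 524] z 125.0 [477.  131.3]
[325. 310.] [ 23  48 923] z 125.0 [452.3 -33. ]
scene rod 248 [ 627.8 -361.7] [1.    0.026] [ 543.7 -363.9] 375.7277735803489
post 474 [ 732.4 -357.4  211.1]
hook 191
227 24 [ 551. -361.] [ 559. -327.]
239 23 [ 547. -370.] [ 558. -320.]
251 19 [ 550. -371.] [ 558. -319.]
263 17 [ 549. -375.] [ 558. -317.]
275 10 [ 550. -376.] [ 560. -369.]
287 10 [ 553. -374.] [ 559. -363.]
299 9 [ 552. -366.] [ 558. -357.]
311 11 [ 550. -360.] [ 558. -353.]
323 13 [ 549. -364.] [ 558. -355.]
335 12 [ 547. -368.] [ 557. -359.]
347 34 [ 544. -378.] [ 564. -359.]
359 9 [ 544. -368.] [ 564. -360.]
tray 794 ((582.9946899414062, -366.19073486328125), (216.43104553222656, 294.64892578125), 1.343837022781372)
side rod 55 [ 553.6 -363.9] [0.975 0.223] [ 540.6 -366.9] 372.84214721516634
post 382 [ 722.  -357.8  206.9]
hook 166
227 16 [ 544. -349.] [ 552. -324.]
239 16 [ 545. -361.] [ 555. -317.]
251 12 [ 546. -363.] [ 553. -354.]
263 12 [ 547. -367.] [ 553. -359.]
275 8 [ 547. -369.] [ 553. -361.]
287 9 [ 547. -363.] [ 554. -358.]
299 9 [ 547. -360.] [ 552. -351.]
311 13 [ 546. -359.] [ 555. -351.]
323 12 [ 546. -363.] [ 552. -355.]
335 14 [ 542. -368.] [ 556. -355.]
347 34 [ 538. -374.] [ 559. -357.]
359 11 [ 542. -376.] [ 559. -359.]
tray 621 ((583.3697509765625, -366.66015625), (218.0655975341797, 298.31256103515625), 1.5806200504302979)
```

```bash
cat >> h.py <<'E'
from scipy.optimize import curve_fit
def hookang(f):
    "mean slope of shank and whole hook about pin (raw, biased); pin y0=-367,z=355"
    P=pts(f);d=f['depth']
    m=(d>0)&(P[...,0]>535)&(P[...,0]<567)&(abs(P[...,1]+367)<90)&(P[...,2]>218)&(P[...,2]<335)
    q=P[m];return np.sum((q[:,1]+367)*(355-q[:,2]))/np.sum((355-q[:,2])**2),len(q)
def swing(n,name='side'):
    T=[];A=[]
    for i in range(n):
        t=manip.observe()['clock'];a,k=hookang(grab(name));T.append(t);A.append(a)
    T=np.array(T);A=np.array(A);best=None
    for p in np.arange(.58,.74,.005):
        w=2*np.pi/p;M=np.c_[np.ones(n),np.cos(w*T),np.sin(w*T)];x,*_=np.linalg.lstsq(M,A,rcond=None);r=np.std(M@x-A)
        if best is None or r<best[0]:best=(r,p,x)
    r,p,x=best;print(name,'mean',x[0].round(4),'amp',np.hypot(*x[1:]).round(4),'per',p.round(3),'res',r.round(4));return T,A
E
python3 - <<'E'
from h import *
T,A=swing(15);print(A.round(3))
print(grab('side')['depth'].shape)
go([440,-367,330],down(0))
c=pose();e=Ro.from_matrix(np.array([[0,0,1],[0,-1,0],[1,0,0]]).astype(float))
print(e.as_matrix()); go([440,-367,330],e)
E
```

```text
side mean -0.0344 amp 0.3424 per 0.655 res 0.0041
[ 0.306  0.256  0.147 -0.018 -0.174 -0.305 -0.374 -0.363 -0.274 -0.143
  0.026  0.16   0.275  0.309  0.264]
(400, 640)
row -0.4964 0.0452 -0.0325 0.0001 -0.0001 1.3958
[[ 0.  0.  1.]
 [ 0. -1.  0.]
 [ 1.  0.  0.]]
row -0.4964 0.0452 -0.0325 -1.0792 1.2868 1.0794
```

{"op": "play_rows", "data": {
  "commands": "-0.06 0.005 -0.03 0 0 0.15 90;-0.496 0.035 -0.03 0 0 1.396 90;-0.496 0.035 -0.03 0 0 1.396 90;-0.496 0.035 -0.03 0 0 1.396 90;-0.496 0.035 -0.03 0 0 1.396 90;-0.496 0.035 -0.03 0 0 1.396 90;-0.496 0.035 -0.03 0 0 1.396 90;-0.496 0.035 -0.03 0 0 1.396 90;-0.496 0.035 -0.03 0 0 1.396 90;-0.496 0.035 -0.03 0 0 1.396 90;-0.496 0.035 -0.03 0 0 1.396 90;-0.496 0.035 -0.03 0 0 1.396 90"
}}

```text
clock: 26.6
position: [430.4, -363.4, 327.7]
tool_rot: [1.0, 0.001, 0.0, -0.0]
ft_force: [-0.3, 0.1, -0.8]
opening: 76.7
finger_force: 0.0
```

Run:
```python
from h import *
c,C=pose();print(c,C.as_matrix().round(3),manip.observe()['q'])
for a in (90,60,0):
    e=Ro.from_euler('y',-a,degrees=True)*down(1.6); go([430,-370,320],e)
```

```text
[ 430.44206332 -363.36293256  327.66504278] [[ 1.     0.002  0.   ]
 [ 0.002 -1.     0.   ]
 [ 0.    -0.    -1.   ]] [-7.78516971e-01  1.14444074e-01  1.67154666e+00  2.21211193e-04
  1.35541797e+00  7.90202259e-01]
row -0.0005 0.0066 0.0077 -0.0235 1.5704 -0.0204
row -0.0005 0.0066 0.0077 -0.0157 1.0468 -0.0235
row -0.0005 0.0066 0.0077 -0.0 -0.0003 -0.0259
```

{"op": "play_rows", "data": {
  "commands": "0 0.003 0 -0.001 0.15 0 90;0 0.003 0 -0.004 0.3 -0.003 90;0 0.005 0 -0.01 0.8 -0.01 90;0 0.006 0.007 -0.02 1.57 -0.02 90;0 0.006 0.007 -0.02 1.57 -0.02 90;0 0.006 0.007 -0.02 1.57 -0.02 90;0 0.006 0.007 -0.02 1.57 -0.02 90;0 0.006 0.007 -0.02 1.57 -0.02 90;0 0.006 0.007 -0.02 1.57 -0.02 90;0 0.006 0.007 -0.02 1.57 -0.02 90;0 0.006 0.007 -0.02 1.57 -0.02 90;0 0.006 0.007 -0.02 1.57 -0.02 90"
}}

```text
clock: 28.1
position: [430.5, -370.9, 322.6]
tool_rot: [0.707, 0.011, 0.707, 0.01]
ft_force: [0.4, 0.2, 0.4]
opening: 77.1
finger_force: 0.0
```

Run:
```python
from h import *
c,C=pose();print(c,C.as_matrix().round(3),manip.observe()['q'])
e=Ro.from_euler('y',-90,degrees=True)*down(1.6); print(e.as_matrix().round(3))
go([480,-367,316],e);go([562,-367,316],e)
```

```text
[ 430.50899461 -370.94785191  322.57233969] [[ 0.001  0.001  1.   ]
 [ 0.03  -1.     0.001]
 [ 1.     0.03  -0.001]] [-1.38713419  0.25763107  2.29302236  1.72261331  1.46884545 -1.01802651]
[[ 0.     0.     1.   ]
 [ 0.028 -1.     0.   ]
 [ 1.     0.028 -0.   ]]
row -0.0064 -0.0041 0.0495 -0.001 0.0007 0.0025
row -0.0064 -0.004 0.1315 -0.001 0.0007 0.0025
```

{"op": "play_rows", "data": {
  "commands": "0 -0.004 0.03 0 0 0.03 100;0 -0.004 0.03 0 0 0.03 100;0 -0.004 0.06 0 0 0.03 100;0 -0.004 0.09 0 0 0.03 100;0 -0.004 0.12 0 0 0.03 100;0 -0.004 0.137 0 0 0.03 100;0 -0.004 0.137 0 0 0.03 100;0 -0.004 0.137 0 0 0.03 70;0 -0.004 0.137 0 0 0.03 50;0 -0.004 0.137 0 0 0.03 40",
  "newtons": 20
}}

```text
clock: 29.35
position: [566.4, -367.2, 320.1]
tool_rot: [0.707, -0.002, 0.707, -0.001]
ft_force: [-0.3, 0.3, 0.2]
opening: 34.5
finger_force: 0.0
```

Run:
```python
from h import *
c,C=pose();print(c,C.as_matrix().round(3))
f=grab('side');print(hookang(f));g=grab('scene');print(hookang(g))
a=cv2.resize(f['color'][50:200,330:480,::-1],(400,400));b=cv2.resize(g['color'][90:240,150:300,::-1],(400,400))
cv2.imwrite('pics/h1.png',np.hstack([a,b]))
```

```text
[ 566.38572639 -367.17765826  320.05326773] [[ 0.001 -0.001  1.   ]
 [-0.005 -1.    -0.001]
 [ 1.    -0.005 -0.001]]
(np.float64(0.15276891650510624), 229)
(np.float64(0.23864029773100304), 263)
```

View pics/h1.png

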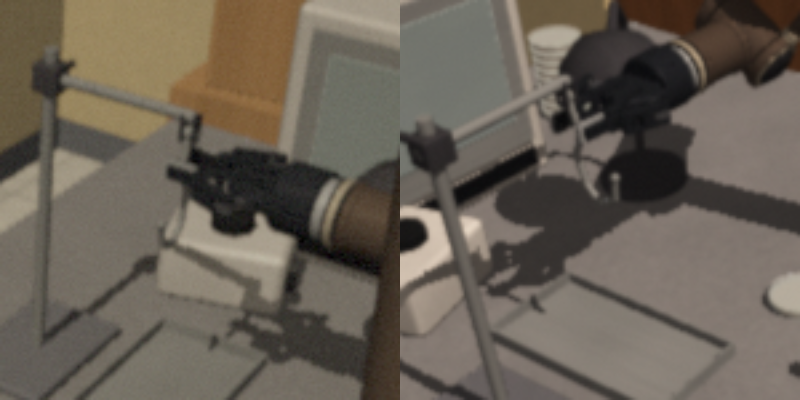

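The fingers straddle the shank, at (190,165) in the left crop and (575,110) in the right one. I close them gently.

{"op": "play_rows", "data": {
  "commands": "0 0 0 0 0 0 36;0 0 0 0 0 0 32;0 0 0 0 0 0 28;0 0 0 0 0 0 24;0 0 0 0 0 0 20;0 0 0 0 0 0 17;0 0 0 0 0 0 14;0 0 0 0 0 0 11;0 0 0 0 0 0 8;0 0 0 0 0 0 5;0 0 0 0 0 0 5;0 0 0 0 0 0 5",
  "newtons": 20
}}

```text
clock: 30.95
position: [567.0, -367.5, 320.2]
tool_rot: [0.707, -0.002, 0.707, -0.001]
ft_force: [0.5, -3.9, -0.7]
opening: 7.0
finger_force: 19.8
```

```bash
cat >> h.py <<'E'
def hookang(f):
    P=pts(f);d=f['depth']
    m=(d>0)&(P[...,0]>535)&(P[...,0]<567)&(abs(P[...,1]+367)<90)&(P[...,2]>218)&(P[...,2]<298)
    q=P[m];return np.sum((q[:,1]+367)*(355-q[:,2]))/np.sum((355-q[:,2])**2),len(q)
E
python3 - <<'E'
from h import *
s=manip.observe();print(s['position'],s['opening'],s['finger_force'],s['ft_force'])
for n in('side','scene'):print(hookang(grab(n)))
E
```

```text
[ 566.95055069 -367.46316443  320.20694672] 6.974414514088452 19.781246557831764 [ 0.45393751 -3.91394183 -0.72798955]
(np.float64(0.008733849361554679), 97)
(np.float64(0.014155042603343833), 99)
```

{"op": "play_rows", "data": {
  "commands": "0 0 0 0 0 0 5;0 0 0 0 0 0 50;0 0 0 0 0 0 50;0 0 0 0 0 0 50;0 0 0 0 0 0 50"
}}

```text
clock: 31.68
position: [567.0, -366.4, 320.3]
tool_rot: [0.707, -0.001, 0.707, -0.002]
ft_force: [-0.1, -0.2, -0.7]
opening: 42.7
finger_force: 0.0
```

Run:
```python
from h import *
print(manip.observe()['clock']);T,A=swing(14);print((T-31.1).round(2),A.round(3))
```

```text
31.675
side mean 0.0016 amp 0.0507 per 0.64 res 0.007
[0.57 0.62 0.67 0.72 0.77 0.82 0.88 0.92 0.98 1.02 1.07 1.12 1.17 1.23] [-0.041 -0.007  0.012  0.043  0.052  0.056  0.044  0.007 -0.001 -0.028
 -0.032 -0.05  -0.033 -0.036]
```

{"op": "play_rows", "data": {
  "commands": "0 0.0015 0 0 0 0 36;0 0.0015 0 0 0 0 28;0 0.0015 0 0 0 0 22;0 0.0015 0 0 0 0 18;0 0.0015 0 0 0 0 15;0 0.0015 0 0 0 0 13;0 0.0015 0 0 0 0 11;0 0.0015 0 0 0 0 9;0 0.0015 0 0 0 0 8;0 0.0015 0 0 0 0 7;0 0.0015 0 0 0 0 7;0 0.0015 0 0 0 0 7",
  "newtons": 20
}}

```text
clock: 33.88
position: [567.0, -368.4, 320.2]
tool_rot: [0.707, -0.002, 0.707, -0.001]
ft_force: [-0.8, -0.1, 1.2]
opening: 7.2
finger_force: 19.4
```

Run:
```python
from h import *
s=manip.observe();print(s['position'],s['opening'],s['finger_force'],s['ft_force'],pose()[1].as_matrix().round(4))
for n in('side','scene','side'):print(hookang(grab(n)))
```

```text
[ 566.96700428 -368.38312038  320.21907027] 7.226315016447691 19.39269606024027 [-0.76264299 -0.11152976  1.22127796] [[ 7.0e-04 -4.0e-04  1.0e+00]
 [-4.6e-03 -1.0e+00 -4.0e-04]
 [ 1.0e+00 -4.6e-03 -7.0e-04]]
(np.float64(-0.021697407341866978), 94)
(np.float64(-0.021998934220837114), 97)
(np.float64(-0.015576247454552156), 93)
```

{"op": "play_rows", "data": {
  "commands": "0 -0.0006 0 0 0 0 7;0 -0.0006 0 0 0 0 7;0 -0.0006 0 0 0 0 9;0 -0.0006 0 0 0 0 10;0 -0.0006 0 0 0 0 12;0 -0.0006 0 0 0 0 14;0 -0.0006 0 0 0 0 17;0 -0.0006 0 0 0 0 24;0 -0.0006 0 0 0 0 50;0 -0.0006 0 0 0 0 50;0 -0.0006 0 0 0 0 50"
}}

```text
clock: 35.4
position: [567.0, -367.7, 320.2]
tool_rot: [0.707, -0.002, 0.707, -0.002]
ft_force: [-0.1, 0.4, 0.6]
opening: 42.5
finger_force: 0.0
```

Run:
```python
from h import *
print(manip.observe()['position']);T,A=swing(14);print(A.round(3))
```

```text
[ 566.98374412 -367.68489714  320.23537652]
side mean -0.0074 amp 0.0248 per 0.605 res 0.0029
[ 0.011  0.017  0.011  0.013  0.006 -0.01  -0.023 -0.033 -0.034 -0.026
 -0.017  0.     0.006  0.012]
```

Run:
```python
from h import *
T,A=swing(14,'scene');print(A.round(3))
c,C=pose();go([480,-364.5,245],C);go([567,-364.5,245],C)
```

```text
scene mean -0.0338 amp 0.0361 per 0.65 res 0.004
[ 0.002  0.001 -0.015 -0.032 -0.046 -0.055 -0.074 -0.072 -0.055 -0.046
 -0.03  -0.02   0.006 -0.001]
row -0.0753 -0.0028 -0.0869 0.0 0.0 0.0
row -0.0752 -0.0029 0.0001 0.0 0.0 0.0
```

{"op": "play_rows", "data": {
  "commands": "0 0 -0.03 0 0 0 70;0 0 -0.06 0 0 0 100;0 -0.003 -0.09 0 0 0 100;-0.05 -0.003 -0.09 0 0 0 100;-0.075 -0.003 -0.09 0 0 0 100;-0.075 -0.003 -0.09 0 0 0 100;-0.075 -0.003 -0.05 0 0 0 100;-0.075 -0.003 -0.02 0 0 0 100;-0.075 -0.003 0 0 0 0 100;-0.075 -0.003 0 0 0 0 100;-0.075 -0.003 0 0 0 0 100"
}}

```text
clock: 38.17
position: [566.8, -364.3, 246.1]
tool_rot: [0.707, -0.001, 0.707, -0.001]
ft_force: [0.4, -1.1, 0.0]
opening: 85.4
finger_force: 0.0
```

Run:
```python
from h import *
print(manip.observe()['position'])
T,A=swing(14,'scene');print(A.round(3))
P=None
```

```text
[ 566.7562971  -364.28080534  246.14134521]
scene mean 0.0821 amp 0.0124 per 0.585 res 0.0044
[0.085 0.082 0.078 0.069 0.064 0.067 0.087 0.088 0.09  0.089 0.097 0.084
 0.09  0.079]
```

{"op": "play_rows", "data": {
  "commands": "0 0 0 0 0 0 92;0 0 0 0 0 0 86;0 0 0 0 0 0 82;0 0 0 0 0 0 79;0 0 0 0 0 0 76;0 0 0 0 0 0 74;0 0 0 0 0 0 72;0 0 0 0 0 0 70;0 0 0 0 0 0 68;0 0 0 0 0 0 66;0 0 0 0 0 0 64;0 0 0 0 0 0 62"
}}

```text
clock: 40.38
position: [566.4, -363.9, 244.7]
tool_rot: [0.708, -0.002, 0.707, -0.002]
ft_force: [-6.8, 1.9, 0.1]
opening: 54.7
finger_force: 18.8
```

{"op": "play_rows", "data": {
  "commands": "0 0 0 0 0 0 60;0 0 0 0 0 0 58;0 0 0 0 0 0 56;0 0 0 0 0 0 55;0 0 0 0 0 0 55"
}}

```text
clock: 41.0
position: [566.4, -363.9, 244.7]
tool_rot: [0.708, -0.002, 0.707, -0.002]
ft_force: [-6.2, 1.0, -0.1]
opening: 55.0
finger_force: 18.8
```

```bash
cat >> h.py <<'E'
def hookang(f,lo=260,hi=300,w=45):
    P=pts(f);d=f['depth']
    m=(d>0)&(P[...,0]>535)&(P[...,0]<567)&(abs(P[...,1]+367)<w)&(P[...,2]>lo)&(P[...,2]<hi)
    q=P[m];q=q[q[:,1]<-352];return np.sum((q[:,1]+367)*(355-q[:,2]))/np.sum((355-q[:,2])**2),len(q)
E
python3 - <<'E'
from h import *
s=manip.observe();print(s['position'],s['opening'],s['finger_force'],s['ft_force'])
f=grab('scene');cv2.imwrite('pics/h2.png',cv2.resize(f['color'][110:210,160:260,::-1],(600,600),interpolation=cv2.INTER_CUBIC));print(hookang(f),hookang(grab('side')))
E
```

```text
[ 566.35881924 -363.9038026   244.73202643] 55.027731462260675 18.77852037549019 [-6.1567879   0.99062171 -0.0635456 ]
(np.float64(-0.21017801737653252), 31) (np.float64(-0.20513979326138962), 29)
```

View pics/h2.png

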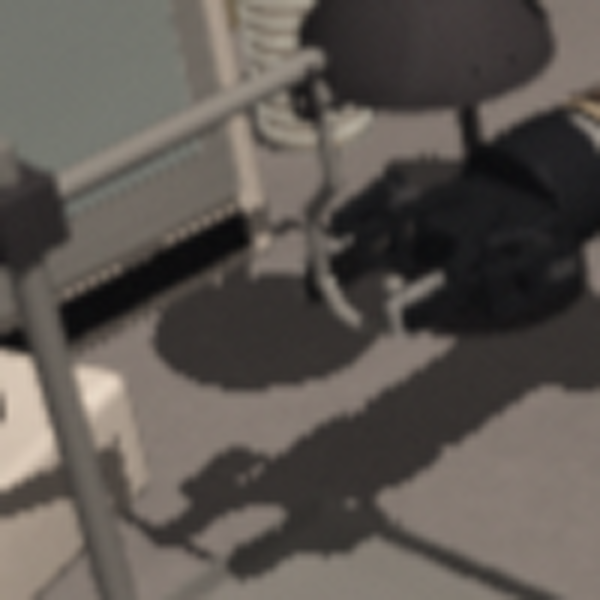

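The scene crop shows the pads on the outer sides of the hook, with the back at (320,240) and the point at (395,300). I release slowly and measure the rest angle and any residual swing.

{"op": "play_rows", "data": {
  "commands": "0 0.0035 0 0 0 0 58;0 0.0035 0 0 0 0 60;0 0.0035 0 0 0 0 64;0 0.0035 0 0 0 0 65;0 0.0035 0 0 0 0 66;0 0.0035 0 0 0 0 67;0 0.0035 0 0 0 0 69;0 0.0035 0 0 0 0 73;0 0.0035 0 0 0 0 90;0 0.0035 0 0 0 0 100;0 0.0035 0 0 0 0 100"
}}

```text
clock: 42.48
position: [567.0, -368.7, 246.5]
tool_rot: [0.707, -0.002, 0.708, -0.001]
ft_force: [-0.3, -0.4, -0.4]
opening: 85.7
finger_force: 0.0
```

Run:
```python
from h import *
print(manip.observe()['position'])
T,A=swing(14,'side');print(A.round(3))
```

```text
[ 567.04732735 -368.66424329  246.46417607]
side mean -0.2541 amp 0.0321 per 0.65 res 0.005
[-0.284 -0.277 -0.275 -0.264 -0.249 -0.241 -0.223 -0.229 -0.219 -0.233
 -0.253 -0.267 -0.279 -0.297]
```

{"op": "play_rows", "data": {
  "commands": "0 0 0 0 0 0 85;0 0 0 0 0 0 78;0 0 0 0 0 0 74;0 0 0 0 0 0 71;0 0 0 0 0 0 69;0 0 0 0 0 0 67;0 0 0 0 0 0 66;0 0 0 0 0 0 65;0 0 0 0 0 0 64;0 0 0 0 0 0 63;0 0 0 0 0 0 63;0 0 0 0 0 0 63"
}}

```text
clock: 44.68
position: [566.1, -366.7, 243.9]
tool_rot: [0.708, -0.002, 0.706, -0.002]
ft_force: [-7.8, 1.6, -0.7]
opening: 55.3
finger_force: 19.5
```

Run:
```python
from h import *
s=manip.observe();print(s['position'],s['opening'],s['finger_force'],s['ft_force'])
print(np.mean([hookang(grab('side'))[0] for i in range(4)]))
```

```text
[ 566.10526301 -366.6735505   243.91380848] 55.28999577200119 19.472958147525787 [-7.75236161  1.61823796 -0.69433039]
-0.2309028219840119
```

{"op": "play_rows", "data": {
  "commands": "0 0.0012 0 0 0 0 63;0 0.0024 0 0 0 0 63;0 0.0024 0 0 0 0 63;0 0.0024 0 0 0 0 63"
}}

```text
clock: 45.38
position: [566.1, -367.4, 243.9]
tool_rot: [0.708, -0.0, 0.706, -0.003]
ft_force: [-8.1, 4.6, -0.5]
opening: 55.2
finger_force: 21.6
```

Run:
```python
from h import *
s=manip.observe();print(s['position'],s['opening'],s['finger_force'],s['ft_force'])
print(np.mean([hookang(grab('side'))[0] for i in range(4)]))
```

```text
[ 566.12851119 -367.41751093  243.89180828] 55.223882719605896 21.596351489424706 [-8.07433581  4.56233117 -0.46872278]
-0.24024336564066642
```

{"op": "play_rows", "data": {
  "commands": "0 -0.0023 0 0 0 0 64;0 -0.0023 0 0 0 0 65;0 -0.0023 0 0 0 0 66;0 -0.0023 0 0 0 0 66;0 -0.0023 0 0 0 0 66;0 -0.0023 0 0 0 0 66;0 -0.0023 0 0 0 0 66;0 -0.0023 0 0 0 0 66;0 -0.0023 0 0 0 0 66;0 -0.0023 0 0 0 0 66"
}}

```text
clock: 46.82
position: [566.6, -367.3, 243.7]
tool_rot: [0.708, -0.002, 0.706, -0.002]
ft_force: [-4.6, 2.4, -8.6]
opening: 56.1
finger_force: 4.9
```

Run:
```python
from h import *
s=manip.observe();print(s['position'],s['opening'],s['finger_force'],s['ft_force'])
print(np.round([hookang(grab('side'))[0] for i in range(6)],3))
```

```text
[ 566.64108136 -367.31740578  243.65671697] 56.12366967416254 4.869280178099871 [-4.63866103  2.43316549 -8.6227505 ]
[-0.241 -0.246 -0.238 -0.245 -0.237 -0.242]
```

{"op": "play_rows", "data": {
  "commands": "0 0 0 0 0 0 66.6;0 0 0 0 0 0 67.2;0 0 0 0 0 0 67.8;0 0 0 0 0 0 67.8;0 0 0 0 0 0 67.8;0 0 0 0 0 0 67.8;0 0 0 0 0 0 67.8;0 0 0 0 0 0 67.8;0 0 0 0 0 0 67.8;0 0 0 0 0 0 67.8;0 0 0 0 0 0 67.8;0 0 0 0 0 0 67.8"
}}

```text
clock: 48.62
position: [566.8, -367.4, 244.2]
tool_rot: [0.708, -0.002, 0.706, -0.002]
ft_force: [-2.1, 5.1, -14.8]
opening: 58.1
finger_force: 7.2
```

Run:
```python
from h import *
s=manip.observe();print(s['position'],s['opening'],s['finger_force'],s['ft_force'])
print(np.round([hookang(grab('side'))[0] for i in range(8)],3))
```

```text
[ 566.82637983 -367.38718702  244.21072096] 58.06547858221314 7.154423743486404 [ -2.12168626   5.10896748 -14.81748701]
[-0.231 -0.233 -0.228 -0.232 -0.232 -0.237 -0.227 -0.222]
```

{"op": "play_rows", "data": {
  "commands": "-0.001 0 0 0 0 0 67.8;-0.002 0 0 0 0 0 67.8;-0.003 0 0 0 0 0 67.8;-0.004 0 0 0 0 0 67.8;-0.005 0 0 0 0 0 67.8;-0.005 0 0 0 0 0 67.8;-0.005 0 0 0 0 0 67.8;-0.005 0 0 0 0 0 67.8;-0.005 0 0 0 0 0 67.8"
}}

```text
clock: 50.15
position: [567.3, -368.7, 241.7]
tool_rot: [0.706, -0.001, 0.708, -0.001]
ft_force: [-0.1, 0.2, 1.0]
opening: 57.9
finger_force: 0.0
```

Run:
```python
from h import *
s=manip.observe();print(s['position'],s['opening'],s['finger_force'],s['ft_force'])
print(np.round([hookang(grab('side'))[0] for i in range(8)],3))
```

```text
[ 567.31369142 -368.65667392  241.73104041] 57.893633663079434 0.0 [-0.06596838  0.17680886  1.03569223]
[-0.256 -0.233 -0.247 -0.245 -0.249 -0.251 -0.24  -0.253]
```

{"op": "play_rows", "data": {
  "commands": "0 0 0 0 0 0 67.8;0 0 0 0 0 0 67.8;0 0 0 0 0 0 67.8;0 0 0 0 0 0 67.8;0 0 0 0 0 0 68.5;0 0 0 0 0 0 69.5;0 0 0 0 0 0 71;0 0 0 0 0 0 75;0 0 0 0 0 0 85;0 0 0 0 0 0 100;0 0 0 0 0 0 100"
}}

```text
clock: 51.92
position: [566.9, -367.9, 240.2]
tool_rot: [0.707, -0.002, 0.707, -0.002]
ft_force: [0.6, -0.1, -0.1]
opening: 85.5
finger_force: 0.0
```

Run:
```python
from h import *
s=manip.observe();print(s['position'],s['opening'],s['finger_force'])
T,A=swing(13,'side');print(A.round(3))
```

```text
[ 566.91131602 -367.91280338  240.19745799] 85.5401204631127 0.0
side mean -0.25 amp 0.0033 per 0.58 res 0.005
[-0.253 -0.248 -0.246 -0.249 -0.254 -0.263 -0.246 -0.241 -0.244 -0.248
 -0.248 -0.255 -0.255]
```

The hook now hangs still, within measurement noise. I back straight out and recheck the carrier.

{"op": "play_rows", "data": {
  "commands": "0 0 -0.03 0 0 0 100;0 0 -0.07 0 0 0 100;0 0 -0.11 0 0 0 100;0 0 -0.14 0 0 0 100;0.05 0 -0.14 0 0 0 100;0.08 0 -0.14 0 0 0 100"
}}

```text
clock: 53.32
position: [426.4, -369.1, 321.4]
tool_rot: [0.707, -0.002, 0.707, -0.001]
ft_force: [-0.5, -0.4, -0.5]
opening: 85.5
finger_force: 0.0
```

Run:
```python
from h import *
c,C=pose();print(c)
for n in('scene','side'):
    f=grab(n);P=pts(f)
    h=(P[...,2]>184)&(P[...,2]<202)&(P[...,0]>330)&(P[...,0]<640)&(abs(P[...,1]-57)<120)&(f['color'].min(2)>90)
    q=P[h];m=q[:,:2].mean(0);d=np.linalg.svd(q[:,:2]-m,full_matrices=False)[2][0];d*=np.sign(d[0]);s=(q[:,:2]-m)@d
    print(n,len(q),d.round(3),np.degrees(np.arctan2(d[1],d[0])).round(2),s.min().round(),s.max().round(),(m+d*(s.min()+s.max())/2).round(1),q[:,2].mean().round(1))
    if n=='side':print(hookang(f))
mid=np.array([471,57]);ex=np.array([.984,-.177]);g=mid-72*ex;print(g)
go([*g,300],down(170))
go([430,-300,320],down(182))
go([430,-300,320],down(0))
```

```text
[ 426.42245535 -369.07089532  321.37947664]
scene 297 [ 0.985 -0.173] -9.98 -114.0 105.0 [471.3  56.2] 194.0
side 433 [ 0.985 -0.175] -10.09 -105.0 114.0 [469.   56.1] 192.5
(np.float64(-0.24113776221008584), 30)
[400.152  69.744]
row -0.0228 -0.4392 -0.0273 2.1323 -0.1833 -2.1274
row -0.0037 -0.0695 0.003 -2.2067 -0.0419 2.2021
row -0.0037 -0.0695 0.003 0.0024 -1.5729 0.0009
```

{"op": "play_rows", "data": {
  "commands": "0 -0.01 0 0 -0.15 0 100;0 -0.04 0 0 -1.57 0 100;0 -0.07 0 0 -1.57 0 100;0 -0.07 0 0 -1.57 0 100;0 -0.07 0 0 -1.57 0 100;0 -0.07 0 0 -1.57 0 100;0 -0.07 0 0 -1.57 0 100;0 -0.07 0 0 -1.57 0 100;0 -0.07 0 0 -1.57 0 100;0 -0.07 0 0 -1.57 0 100;0 -0.07 0 0 -1.57 0 100;0 -0.07 0 0 -1.57 0 100"
}}

```text
clock: 54.92
position: [425.9, -298.2, 320.2]
tool_rot: [1.0, -0.001, 0.0, -0.003]
ft_force: [-0.3, 0.1, 0.3]
opening: 85.7
finger_force: 0.0
```

Run:
```python
from h import *
c,C=pose();print(c,C.as_matrix().round(3),manip.observe()['q'])
go([400,69.7,300],down(170))
```

```text
[ 425.85464834 -298.18145714  320.17382591] [[ 1.    -0.001  0.   ]
 [-0.001 -1.     0.005]
 [ 0.    -0.005 -1.   ]] [-0.69710375  0.03239952  1.77417503  0.00415026  1.33834061  0.8739298 ]
row -0.0263 -0.3677 0.0221 -0.0006 -0.0078 -2.9683
```

{"op": "play_rows", "data": {
  "commands": "0 -0.03 0 0 0 -0.15 80;-0.02 -0.15 0.0 0 0 -1.5 60;-0.02 -0.3 0.0 0 0 -1.5 60;-0.026 -0.368 0.022 0 0 -1.5 60;-0.026 -0.368 0.022 0 0 -1.5 60;-0.026 -0.368 0.022 0 0 -1.5 60;-0.026 -0.368 0.022 0 0 -1.5 60;-0.026 -0.368 0.022 0 0 -1.5 60;-0.026 -0.368 0.022 0 0 -1.5 60;-0.026 -0.368 0.022 0 0 -1.5 60"
}}

```text
clock: 56.18
position: [400.6, 69.4, 300.4]
tool_rot: [0.732, 0.681, 0.002, -0.001]
ft_force: [-0.3, 0.2, 0.2]
opening: 51.1
finger_force: 0.0
```

{"op": "play_rows", "data": {
  "commands": "0 0 0 0 0 -0.1 60;0 0 0 0 0 -1.468 60;0 0 0 0 0 -1.468 60;0 0 0 0 0 -1.468 60;0 0 0 0 0 -1.468 60;0 0 0 0 0 -1.468 60;0 0 0 0 0 -1.468 60;0 0 0 0 0 -1.468 60;0 0 0 0 0 -1.468 60;0 0 0 0 0 -1.468 60;0 0 0 0 0 -1.468 60"
}}

```text
clock: 57.55
position: [401.0, 69.5, 300.3]
tool_rot: [0.088, 0.996, 0.002, -0.0]
ft_force: [-0.1, 0.7, 0.2]
opening: 51.2
finger_force: 0.0
```

Run:
```python
from h import *
c,C=pose();print(c,C.as_matrix().round(3),manip.observe()['q'])
f,P=wrist('w8.png')
h=(P[...,2]>184)&(P[...,2]<204)&(abs(P[...,1]-60)<60)&(P[...,0]>330)&(P[...,0]<600)&(f['color'].min(2)>90)
q=P[h];print(len(q))
if len(q)>20:
    m=q[:,:2].mean(0);d=np.linalg.svd(q[:,:2]-m,full_matrices=False)[2][0];d*=np.sign(d[0]);s=(q[:,:2]-m)@d
    print(d.round(3),(m+d*s.min()).round(1),(m+d*s.max()).round(1),q[:,2].mean())
go([400,69.7,174],down(169.9))
```

```text
[400.96258133  69.52906541 300.32689717] [[-0.985  0.175  0.   ]
 [ 0.175  0.985  0.005]
 [ 0.     0.005 -1.   ]] [ 0.0609629  -0.19998896  2.02748502  0.00479456  1.3134326  -1.3353692 ]
2195
[ 0.985 -0.171] [360.3  72.1] [578.3  34.4] 199.01499498738406
row 0.0009 -0.0007 0.1263 0.0046 -0.0005 0.0011
```

View pics/w8.png

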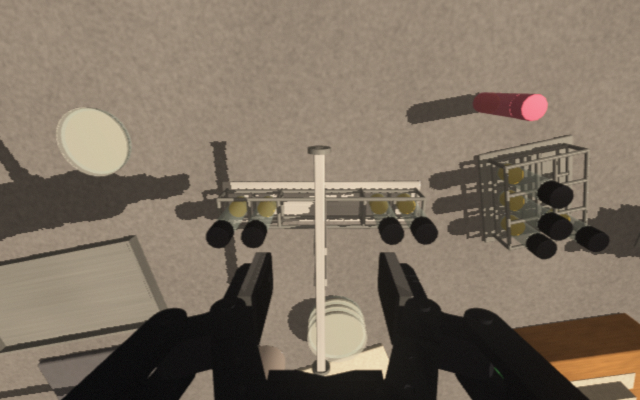

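All four carrier cells now hold long tubes, with caps at (220,233), (254,234), (391,230) and (424,230). The handle runs along column 320, about 3.5 mm off the tool centre, so I correct that and grip.

{"op": "play_rows", "data": {
  "commands": "0 -0.0035 0.05 0.005 0 0 60;0 -0.0035 0.1 0.005 0 0 60;0 -0.0035 0.128 0.005 0 0 60;0 -0.0035 0.128 0.005 0 0 60;0 -0.0035 0.128 0.005 0 0 60;0 -0.0035 0.128 0.005 0 0 40;0 -0.0035 0.128 0.005 0 0 25;0 -0.0035 0.128 0.005 0 0 15;0 -0.0035 0.128 0.005 0 0 0;0 -0.0035 0.128 0.005 0 0 0;0 -0.0035 0.128 0.005 0 0 0",
  "newtons": 100
}}

```text
clock: 58.98
position: [400.5, 66.9, 172.9]
tool_rot: [0.087, 0.996, -0.0, -0.0]
ft_force: [-2.1, -0.7, 5.0]
opening: 5.8
finger_force: 98.0
```

{"op": "play_rows", "data": {
  "commands": "0 0 0 0 0 0 0;0 0 -0.004 0 0 0 0;0 0 -0.01 0 0 0 0;0 0 -0.03 0 0 0 0;0 0 -0.05 0 0 0 0;0 0 -0.05 0 0 0 0;0 0 -0.05 0 0 0 0"
}}

```text
clock: 59.85
position: [399.8, 67.0, 221.4]
tool_rot: [0.087, 0.996, -0.0, -0.001]
ft_force: [0.6, -0.4, -4.1]
opening: 6.2
finger_force: 97.8
```

Run:
```python
from h import *
c,C=pose();s=manip.observe();print(c,C.as_matrix().round(3),s['opening'],s['ft_force'],s['moment'])
f,P=wrist()
h=(P[...,2]>c[2]-5)&(P[...,2]<c[2]+45)&(abs(P[...,1]-60)<60)&(P[...,0]>335)&(P[...,0]<620)&(f['color'].min(2)>100)
q=P[h];m=q.mean(0);d=np.linalg.svd(q-m,full_matrices=False)[2][0];d*=np.sign(d[0]);t=(q-m)@d
print(len(q),d.round(3),(m+d*t.min()).round(1),(m+d*t.max()).round(1))
for n in('scene','side'):
    f=grab(n);P=pts(f)
    h=(P[...,2]>228)&(P[...,2]<262)&(P[...,0]>430)&(P[...,0]<640)&(abs(P[...,1]-50)<70)&(f['color'].min(2)>90)
    q=P[h];m=q.mean(0);d=np.linalg.svd(q-m,full_matrices=False)[2][0];d*=np.sign(d[0]);t=(q-m)@d
    print(n,len(q),d.round(3),(m+d*t.min()).round(1),(m+d*t.max()).round(1))
```

```text
[399.76905472  66.96927263 221.40109244] [[-0.985  0.173 -0.002]
 [ 0.173  0.985 -0.   ]
 [ 0.002 -0.001 -1.   ]] 6.177937117243199 [ 0.59808674 -0.35906644 -4.05741092] [-0.00551044  0.20327108  0.01923857]
2130 [ 0.983 -0.174 -0.063] [359.8  74.4 249.4] [456.5  57.3 243.2]
scene 235 [ 0.984 -0.176 -0.005] [429.9  64.9 240.3] [578.7  38.3 239.6]
side 254 [ 0.982 -0.186  0.034] [447.3  61.7 236.7] [578.6  36.8 241.2]
```

Run:
```python
from h import *
c,C=pose();go([480,-172,323],down(181.6))
```

```text
row -0.1195 -0.2213 -0.1012 -0.0021 -0.0009 -0.2015
```

{"op": "play_rows", "data": {
  "commands": "0 0 -0.02 0 0 0 0;0 0 -0.05 0 0 0 0;0 0 -0.08 0 0 0 0;0 0 -0.102 0 0 0 0;0 0 -0.102 0 0 0 0"
}}

```text
clock: 60.62
position: [401.7, 67.2, 325.5]
tool_rot: [0.087, 0.996, 0.0, 0.001]
ft_force: [-0.1, 0.5, -3.9]
opening: 5.8
finger_force: 98.1
```

{"op": "play_rows", "data": {
  "commands": "-0.005 -0.01 0 0 0 -0.01 0;-0.015 -0.03 0 0 0 -0.03 0;-0.03 -0.055 0 0 0 -0.05 0;-0.045 -0.085 0 0 0 -0.08 0;-0.06 -0.115 0 0 0 -0.11 0;-0.075 -0.145 0 0 0 -0.14 0;-0.09 -0.175 0 0 0 -0.17 0;-0.105 -0.2 0 0 0 -0.19 0;-0.114 -0.214 0 0 0 -0.2 0;-0.1195 -0.2213 0 0 0 -0.2015 0;-0.1195 -0.2213 0 0 0 -0.2015 0;-0.1195 -0.2213 0 0 0 -0.2015 0"
}}

```text
clock: 62.12
position: [479.7, -170.8, 324.1]
tool_rot: [-0.014, 1.0, 0.0, -0.001]
ft_force: [-1.3, 0.2, -3.7]
opening: 5.8
finger_force: 98.1
```

Run:
```python
from h import *
c,C=pose();print(c,C.as_matrix().round(3)[:,0]);go([480,-172,261],down(181.6))
```

```text
[ 479.74549264 -170.75084287  324.12788463] [-1.    -0.028  0.001]
row -0.0003 -0.0013 0.0631 0.0004 -0.0013 0.0005
```

{"op": "play_rows", "data": {
  "commands": "0 0 0.015 0 0 0 0;0 0 0.035 0 0 0 0;0 0 0.055 0 0 0 0;0 0 0.063 0 0 0 0;0 0 0.063 0 0 0 0;0 0 0.063 0 0 0 0"
}}

```text
clock: 62.88
position: [480.6, -171.8, 262.1]
tool_rot: [-0.014, 1.0, -0.001, 0.0]
ft_force: [0.1, 0.4, -2.9]
opening: 6.1
finger_force: 98.1
```

Run:
```python
from h import *
c,C=pose();print(c)
for n in('scene','side'):
    f=grab(n);P=pts(f)
    h=(P[...,2]>c[2]+2)&(P[...,2]<c[2]+30)&(P[...,0]>520)&(P[...,0]<700)&(abs(P[...,1]+172)<50)&(f['color'].min(2)>90)
    q=P[h];m=q.mean(0);d=np.linalg.svd(q-m,full_matrices=False)[2][0];d*=np.sign(d[0]);t=(q-m)@d
    print(n,len(q),d.round(3),(m+d*t.min()).round(1),(m+d*t.max()).round(1))
    k=(P[...,0]>520)&(P[...,0]<580)&(abs(P[...,1]+367)<50)&(P[...,2]<280)&(P[...,2]>216)
    q=P[k];print('hook x',np.median(q[:,0]).round(1),'z',np.percentile(q[:,2],[0,2,5]).round(1),'y',q[:,1].min().round(),q[:,1].max().round(), 'tip z',np.sort(q[q[:,1]>-345][:,2])[-3:].round(1), 'ang',hookang(f))
    k=(f['color'].max(2)<50)&(P[...,0]>500)&(P[...,0]<610)&(P[...,1]>-310)&(P[...,1]<-30)&(P[...,2]>170)&(P[...,2]<235)
    print('cap z',np.percentile(P[k][:,2],[50,97]).round(1) if k.any() else None)
```

```text
[ 480.56071962 -171.80649155  262.14259265]
scene 243 [0.999 0.028 0.023] [ 520.  -167.2  278.6] [ 661.9 -163.3  281.9]
hook x 555.4 z [228.2 228.5 229.2] y -395.0 -335.0 tip z [263.6 264.6 264.9] ang (np.float64(-0.2689161850760229), 30)
cap z [204.3 211.7]
side 281 [1.    0.027 0.016] [ 520.6 -167.1  277.6] [ 659.  -163.4  279.8]
hook x 547.8 z [233.2 233.8 234.7] y -389.0 -388.0 tip z [] ang (np.float64(-0.23934556321968464), 1)
cap z [205.5 210.9]
```

{"op": "play_rows", "data": {
  "commands": "0 -0.008 0 0 0 0 0;0.0005 -0.022 0 0 0 0 0;0.001 -0.038 0 0 0 0 0;0.0015 -0.054 0 0 0 0 0;0.002 -0.07 0 0 0 0 0;0.0025 -0.086 0 0 0 0 0;0.003 -0.1 0 0 0 0 0;0.003 -0.112 0 0 0 0 0;0.003 -0.12 0 0 0 0 0;0.003 -0.122 0 0 0 0 0;0.003 -0.122 0 0 0 0 0"
}}

```text
clock: 64.35
position: [480.4, -293.5, 261.3]
tool_rot: [-0.014, 1.0, 0.0, -0.0]
ft_force: [1.0, -0.4, -2.9]
opening: 6.0
finger_force: 98.1
```

Run:
```python
from h import *
c,C=pose();print(c)
f=grab('scene');P=pts(f)
h=(P[...,2]>c[2]+6)&(P[...,2]<c[2]+30)&(P[...,0]>565)&(P[...,0]<700)&(abs(P[...,1]-c[1])<25)&(f['color'].min(2)>90)
q=P[h];m=q.mean(0);d=np.linalg.svd(q-m,full_matrices=False)[2][0];d*=np.sign(d[0]);t=(q-m)@d
print(len(q),d.round(3),(m+d*t.min()).round(1),(m+d*t.max()).round(1))
cv2.imwrite('pics/a.png',cv2.resize(f['color'][100:250,140:290,::-1],(600,600),interpolation=cv2.INTER_CUBIC))
k=(P[...,0]>540)&(P[...,0]<566)&(P[...,1]>-345)&(P[...,1]<-320)&(P[...,2]<280)&(P[...,2]>235);print('tip',P[k].max(0) if k.any() else None, np.median(P[k],0))
go([479.7,-368,c[2]],down(181.6))
```

```text
[ 480.36939418 -293.45177413  261.30661924]
154 [0.999 0.042 0.019] [ 565.4 -288.1  278.8] [ 661.8 -284.1  280.6]
tip [ 557.07235429 -334.07950282  265.73349608] [ 554.75595221 -340.56602298  259.45472634]
row 0.0028 -0.0747 -0.0 0.0001 -0.0008 0.0001
```

View pics/a.png

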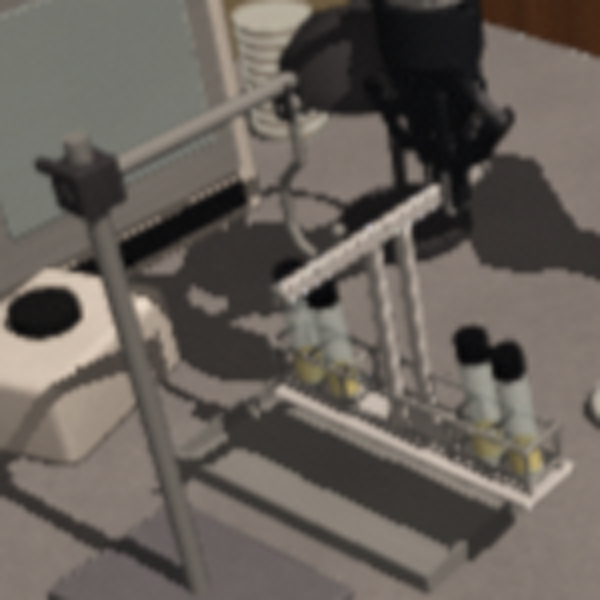

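The carrier hangs level in the grip, its window in line with the hook at (295,190) and the bar at (370,235) about to pass over the point. I go on in.

{"op": "play_rows", "data": {
  "commands": "0 -0.006 -0.001 0 0 0 0;0.0005 -0.014 -0.001 0 0 0 0;0.001 -0.023 -0.001 0 0 0 0;0.001 -0.032 -0.001 0 0 0 0;0.0015 -0.041 -0.001 0 0 0 0;0.002 -0.05 -0.001 0 0 0 0;0.0025 -0.058 -0.001 0 0 0 0;0.0028 -0.066 -0.001 0 0 0 0;0.0028 -0.072 -0.001 0 0 0 0;0.0028 -0.0745 -0.001 0 0 0 0;0.0028 -0.0745 -0.001 0 0 0 0"
}}

```text
clock: 65.78
position: [479.7, -368.2, 262.4]
tool_rot: [-0.014, 1.0, -0.0, -0.0]
ft_force: [-0.0, 0.3, -3.9]
opening: 5.7
finger_force: 98.1
```

Run:
```python
from h import *
c,C=pose();print(c,manip.observe()['ft_force'])
f=grab('scene');P=pts(f)
k=(P[...,0]>540)&(P[...,0]<566)&(P[...,1]>-350)&(P[...,1]<-300)&(P[...,2]<300)&(P[...,2]>225);print(k.sum(),'tip',P[k].max(0) if k.any() else None, np.median(P[k],0))
h=(P[...,2]>c[2]+6)&(P[...,2]<c[2]+30)&(P[...,0]>575)&(P[...,0]<700)&(abs(P[...,1]-c[1])<25)&(f['color'].min(2)>90)
q=P[h];print('bar',q.mean(0).round(1),q[:,1].min(),q[:,1].max())
k=(P[...,0]>540)&(P[...,0]<566)&(abs(P[...,1]+367)<60)&(P[...,2]>290)&(P[...,2]<345);q=P[k];print('shank',[(z,q[(q[:,2]>z)&(q[:,2]<z+14)][:,1].mean().round(1)) for z in(290,304,318,332)])
```

```text
[ 479.65459006 -368.24721909  262.35549076] [-3.42784955e-03  3.36894814e-01 -3.93137294e+00]
23 tip [ 558.5310783  -333.43362332  263.66792528] [ 554.77469904 -341.00378948  252.91178795]
bar [ 618.2 -361.   280.8] -368.17685747725557 -352.81957899103566
shank [(290, np.float64(-380.9)), (304, np.float64(-366.9)), (318, np.float64(-365.6)), (332, np.float64(-366.4))]
```

{"op": "play_rows", "data": {
  "commands": "0 0 0.004 0 0 0 0;0 0 0.01 0 0 0 0;0 0 0.017 0 0 0 0;0 0 0.024 0 0 0 0;0 0 0.03 0 0 0 0;0 0 0.034 0 0 0 0;0 0 0.036 0 0 0 0;0 0 0.036 0 0 0 0"
}}

```text
clock: 66.82
position: [479.6, -368.2, 226.4]
tool_rot: [-0.014, 1.0, -0.0, -0.0]
ft_force: [-0.0, -0.4, -3.3]
opening: 5.7
finger_force: 98.1
```

{"op": "play_rows", "data": {
  "commands": "0 0 0.001 0 0 0 0;0 0 0.003 0 0 0 0;0 0 0.004 0 0 0 0;0 0 0.004 0 0 0 0"
}}

```text
clock: 67.32
position: [479.9, -368.5, 222.8]
tool_rot: [-0.014, 1.0, -0.0, -0.0]
ft_force: [0.3, -0.0, -1.9]
opening: 6.1
finger_force: 98.4
```

{"op": "play_rows", "data": {
  "commands": "0 0 0.001 0 0 0 0;0 0 0.001 0 0 0 0;0 0 0.001 0 0 0 0"
}}

```text
clock: 67.7
position: [479.9, -368.6, 222.0]
tool_rot: [-0.014, 1.0, -0.001, 0.0]
ft_force: [-1.3, -0.6, 2.0]
opening: 6.1
finger_force: 98.7
```

Run:
```python
from h import *
c,C=pose();s=manip.observe();print(c,s['ft_force'],s['moment'])
f=grab('scene');P=pts(f)
k=(P[...,0]>540)&(P[...,0]<566)&(abs(P[...,1]+367)<60)&(P[...,2]>290)&(P[...,2]<345);q=P[k];print('shank',[(z,q[(q[:,2]>z)&(q[:,2]<z+14)][:,1].mean().round(1)) for z in(290,304,318,332)])
```

```text
[ 479.85993161 -368.58999346  222.01784828] [-1.30639354 -0.59485973  2.04490187] [-0.05577187  0.09648218  0.04634096]
shank [(290, np.float64(-379.4)), (304, np.float64(-367.3)), (318, np.float64(-366.1)), (332, np.float64(-366.2))]
```

{"op": "play_rows", "data": {
  "commands": "0 0 -0.0005 0 0 0 0;0 0 -0.0005 0 0 0 0;0 0 -0.0005 0 0 0 0;0 0 -0.0005 0 0 0 0",
  "newtons": 20
}}

```text
clock: 68.25
position: [479.8, -368.3, 222.0]
tool_rot: [-0.014, 1.0, -0.0, -0.0]
ft_force: [-0.4, -0.4, 2.8]
opening: 5.9
finger_force: 98.8
```

{"op": "play_rows", "data": {
  "commands": "0 0 0 0 0 0 8;0 0 0 0 0 0 9;0 0 0 0 0 0 10;0 0 0 0 0 0 11;0 0 0 0 0 0 12;0 0 0 0 0 0 14;0 0 0 0 0 0 16;0 0 0 0 0 0 18;0 0 0 0 0 0 18;0 0 0 0 0 0 18;0 0 0 0 0 0 18;0 0 0 0 0 0 18"
}}

```text
clock: 69.75
position: [479.6, -368.2, 221.9]
tool_rot: [-0.014, 1.0, -0.0, -0.0]
ft_force: [-0.1, 0.0, 0.5]
opening: 15.4
finger_force: 0.0
```

Run:
```python
from h import *
s=manip.observe();print(s['clock'],s['position'],s['opening'],s['finger_force'],s['ft_force'])
def bar(n):
    f=grab(n);P=pts(f)
    h=(P[...,2]>215)&(P[...,2]<262)&(P[...,0]>565)&(P[...,0]<680)&(abs(P[...,1]+366)<30)&(f['color'].min(2)>90)
    q=P[h];m=q.mean(0);d=np.linalg.svd(q-m,full_matrices=False)[2][0];d*=np.sign(d[0])
    return m.round(1),d.round(3)
for i in range(4):print(manip.observe()['clock'],bar('scene'))
```

```text
69.75 [ 479.59137227 -368.23188894  221.87587869] 15.36622884413168 0.0 [-0.05294951  0.01310601  0.45989505]
69.75 (array([ 609.8, -365.8,  241.5]), array([0.994, 0.013, 0.113]))
69.8 (array([ 609.1, -365.3,  241.3]), array([0.991, 0.02 , 0.135]))
69.85 (array([ 608.8, -365.3,  241.3]), array([0.99 , 0.024, 0.137]))
69.9 (array([ 610. , -365.3,  241.9]), array([0.993, 0.019, 0.113]))
```

Run:
```python
from h import *
for n in('scene','side'):
    f=grab(n);P=pts(f);t=manip.observe()['clock']
    h=(P[...,2]>228)&(P[...,2]<262)&(P[...,0]>582)&(P[...,0]<680)&(abs(P[...,1]+366)<30)&(f['color'].min(2)>90)
    q=P[h];m=q.mean(0);d=np.linalg.svd(q-m,full_matrices=False)[2][0];d*=np.sign(d[0]);s=(q-m)@d
    k=(P[...,0]>540)&(P[...,0]<565)&(abs(P[...,1]+367)<60)&(P[...,2]>290)&(P[...,2]<345);a=P[k]
    posts=(P[...,2]>120)&(P[...,2]<215)&(abs(P[...,0]-552)<45)&(abs(P[...,1]+366)<20)&(f['color'].min(2)>90);p=P[posts]
    print(t,n,len(q),m.round(1),d.round(3),(m+d*s.max()).round(1),'shank x',np.median(a[:,0]).round(1),'posts x',p[:,0].min().round(1),p[:,0].max().round(1),np.median(p[:,0]).round(1))
    b=[(z,np.percentile(p[(p[:,2]>z)&(p[:,2]<z+20)][:,0],[3,50,97]).round(1)) for z in range(120,215,20) if ((p[:,2]>z)&(p[:,2]<z+20)).sum()>3];print(b)
```

```text
70.0 scene 119 [ 621.7 -365.4  243.8] [0.998 0.044 0.051] [ 661.3 -363.6  245.8] shank x 555.7 posts x 528.4 575.0 553.7
[(120, array([534.8, 554.6, 573.4])), (140, array([533.9, 541.4, 574.2])), (160, array([533.9, 565.5, 574.5])), (180, array([532.8, 565. , 573.1])), (200, array([531.9, 540.4, 573. ]))]
70.05 side 117 [ 619.4 -366.   241.5] [0.999 0.009 0.046] [ 656.1 -365.7  243.2] shank x 549.5 posts x 528.7 570.8 538.5
[(120, array([530.4, 536.8, 568.9])), (140, array([530.2, 538.5, 570. ])), (160, array([529.7, 536.1, 568.6])), (180, array([530.1, 560.1, 566.8])), (200, array([528.7, 559.8, 568. ]))]
```

{"op": "play_rows", "data": {
  "commands": "0 0 0 0 0 0 22;0 0 0 0 0 0 30;0 0 0 0 0 0 40;0 0 0 0 0 0 50;0 0 0 0 0 0 50;0 0 -0.015 0 0 0 50;0 0 -0.04 0 0 0 50;0 0 -0.07 0 0 0 50;0.03 0 -0.1 0 0 0 50;0.08 0 -0.11 0 0 0 50;0.1 0 -0.11 0 0 0 50;0.1 0 -0.11 0 0 0 50"
}}

```text
clock: 71.55
position: [379.1, -371.1, 332.6]
tool_rot: [-0.013, 1.0, -0.001, 0.0]
ft_force: [0.7, -0.9, -0.1]
opening: 42.6
finger_force: 0.0
```

Run:
```python
from h import *
for i in range(7):
  try:
    f=grab('scene');P=pts(f);t=manip.observe()['clock']
    h=(P[...,2]>228)&(P[...,2]<262)&(P[...,0]>430)&(P[...,0]<680)&(abs(P[...,0]-552)>25)&(abs(P[...,1]+366)<30)&(f['color'].min(2)>90)
    q=P[h];m=q.mean(0);d=np.linalg.svd(q-m,full_matrices=False)[2][0];d*=np.sign(d[0]);s=(q-m)@d
    b=(P[...,2]>36)&(P[...,2]<54)&(abs(P[...,0]-555)<60)&(abs(P[...,1]+366)<160)&(f['color'].min(2)>110);p=P[b]
    print(t,d.round(3),(m+d*s.min()).round(1),(m+d*s.max()).round(1),'base y',p[:,1].min().round(1),p[:,1].max().round(1),'z slope y',np.polyfit(p[:,1],p[:,2],1)[0].round(3))
  except Exception as e: print(e);break
```

```text
71.6 [1.    0.009 0.027] [ 442.  -368.8  238.9] [ 661.4 -366.8  244.9] base y -499.9 -229.7 z slope y 0.001
71.65 [1.    0.009 0.03 ] [ 445.4 -368.7  238.6] [ 661.  -366.7  245.1] base y -499.1 -232.3 z slope y 0.004
71.7 [1.    0.01  0.029] [ 445.1 -368.6  238.6] [ 661.1 -366.4  244.9] base y -499.4 -230.8 z slope y 0.006
71.75 [1.    0.011 0.028] [ 441.7 -368.4  239. ] [ 660.7 -366.   245. ] base y -504.0 -228.3 z slope y 0.006
71.8 [1.    0.011 0.028] [ 442.9 -368.3  238.7] [ 661.9 -365.9  244.8] base y -500.9 -227.7 z slope y 0.008
71.85 [1.    0.007 0.026] [ 442.8 -367.5  239.1] [ 660.3 -366.   244.7] base y -497.2 -229.8 z slope y 0.009
71.9 [1.    0.008 0.029] [ 446.  -367.5  238.8] [ 662.3 -365.8  245.1] base y -502.6 -227.0 z slope y 0.009
```

{"op": "play_rows", "data": {
  "commands": "0.02 0 0 0 0 0 50;0.02 0 0 0 0 0 50;0.02 0 0 0 0 0 50;0.02 0 0 0 0 0 50;0.02 0 0 0 0 0 50;0.02 0 0 0 0 0 50;0.02 0 0 0 0 0 50;0.02 0 0 0 0 0 50;0.02 0 0 0 0 0 50;0.02 0 0 0 0 0 50;0.02 0 0 0 0 0 50;0.02 0 0 0 0 0 50"
}}

```text
clock: 73.4
position: [359.7, -371.5, 332.0]
tool_rot: [-0.014, 1.0, -0.0, -0.0]
ft_force: [-0.5, -0.9, -0.2]
opening: 43.0
finger_force: 0.0
```

{"op": "play_rows", "data": {
  "commands": "0 0 0 0 0 0 50;0 0 0 0 0 0 50;0 0 0 0 0 0 50;0 0 0 0 0 0 50;0 0 0 0 0 0 50;0 0 0 0 0 0 50;0 0 0 0 0 0 50;0 0 0 0 0 0 50;0 0 0 0 0 0 50;0 0 0 0 0 0 50;0 0 0 0 0 0 50;0 0 0 0 0 0 50"
}}

```text
clock: 74.9
position: [359.7, -371.5, 332.0]
tool_rot: [-0.014, 1.0, -0.0, -0.0]
ft_force: [-0.2, 0.1, 0.1]
opening: 42.8
finger_force: 0.0
```

Run:
```python
from h import *
for i in range(6):
  try:
    f=grab('scene');P=pts(f);t=manip.observe()['clock']
    h=(P[...,2]>228)&(P[...,2]<262)&(P[...,0]>430)&(P[...,0]<680)&(abs(P[...,0]-552)>25)&(abs(P[...,1]+366)<30)&(f['color'].min(2)>90)
    q=P[h];m=q.mean(0);d=np.linalg.svd(q-m,full_matrices=False)[2][0];d*=np.sign(d[0])
    b=(P[...,2]>36)&(P[...,2]<54)&(abs(P[...,0]-555)<60)&(abs(P[...,1]+366)<160)&(f['color'].min(2)>110);p=P[b]
    print(t,m.round(1),d.round(3),'z slope y',np.polyfit(p[:,1],p[:,2],1)[0].round(3),'x slope base',np.linalg.lstsq(np.c_[p[:,:2]-p[:,:2].mean(0),np.ones(len(p))],p[:,2],rcond=None)[0].round(3))
  except Exception as e: print(repr(e));break
```

```text
74.95 [ 560.1 -366.8  241.9] [0.999 0.015 0.033] z slope y 0.006 x slope base [9.0000e-03 6.0000e-03 5.2165e+01]
75.0 [ 560.7 -366.6  242. ] [0.999 0.015 0.03 ] z slope y 0.013 x slope base [-2.0000e-02  1.2000e-02  5.1958e+01]
75.05 [ 560.3 -366.5  242. ] [0.999 0.017 0.031] z slope y 0.01 x slope base [-4.2000e-02  9.0000e-03  5.1987e+01]
75.1 [ 561.3 -366.6  241.9] [0.999 0.013 0.029] z slope y 0.008 x slope base [-1.400e-02  7.000e-03  5.198e+01]
75.15 [ 560.5 -366.7  241.9] [0.999 0.015 0.032] z slope y 0.011 x slope base [-1.4000e-02  1.0000e-02  5.2048e+01]
75.2 [ 561.5 -366.9  242.1] [0.999 0.014 0.03 ] z slope y 0.008 x slope base [-7.0000e-03  8.0000e-03  5.2249e+01]
```

The carrier hangs quiet and level to within about 1.7° over the tray, and the arm is clear, so I hand in.

```bash
python3 -c "
from bench import manip
print(manip.sign_off())"
```

```text
the job is handed in; nothing more can be done
None
```

I've handed in the job: the carrier holds four long tubes and hangs from the steadied hook over the drip tray, still and level to within about 2°. The short tube stands in the stock rack with the leftover tubes. No verdict came back.

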